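# Check the forehead thermometer and shut the reference head

## Robot

A 6-joint arm with a two-finger parallel gripper is mounted at the origin on the work surface. World frame = base frame: x ahead of the robot, y to its left, z up, the work surface at z = 0. Lengths are in mm, angles in rad, forces in N, time in s.
With the tool pointing down it reaches from about 350 to 975 mm from the base axis. Payload 7.1 kg.
Tool frame: the origin (TCP) lies between the finger pads; the fingertips stand 8 mm ahead of it and the grasp point (between the pads) lies 11 mm behind it; x points along the fingers, y is the direction in which the jaws open and shut, and the axes are right-handed (so a half turn about x gives the same grasp; the last joint's range is limited). The gripper opens to 88 mm and grips with 3 to 60 N. Pads are 20 mm wide; open, the fingers measure 115 mm over their backs; the gripper's body (75 mm by 178 mm) begins 61 mm behind the grasp point.
Start: joints at [-1.322, 0.423, 1.63, -0, 1.089, -0.019], TCP at [165.4, -602.7, 230.675] pointing down, gripper open.
Joint ranges: [-3, 3], [-0.9, 2.11], [0.09, 2.58], [-1.31, 4.45], [0.11, 2.69], [-2.54, 2.54]. Speed limits (rad/s): [2.39, 2.39, 3.01, 3.14, 3.14, 3.14].

## Interface

Orientations are given as a rotation vector (axis times angle).
In Python, from workcell import ctrl gives the robot as it stands.
- The arm moves only by the tool apply_moves, never from a script. Its argument "increments" is a list of rows, each an object with "gripper": the opening in per cent of the stroke, from 0 (shut) to 100 (fully open); "delta_pos": the shift along the tool's x, y, z in cm, a list of three; "dr": the turn, a rotation vector about the tool's x, y, z in rad, a list of three. In form: [{"gripper": gripper, "delta_pos": [dx, dy, dz], "dr": [ax, ay, az]}, ...]. A call has exactly 5 rows; each row shifts and turns the commanded pose from where the row before left it, along the tool's axes as they then stand; what a row does not reach is not made up. A row lasts 1/12 s, in which the tool goes at most 41.7 mm and 7.16 degrees, less where a joint would pass 70% of its speed; a pose out of reach is approached as far as the arm can. A call with a gripper value outside its range is refused whole. The fingers move at their own pace and stop on an object; the grip force is fixed at half the most. Time passes only in rows, so rows that do not move let the fingers close, or fill a call up. It gives the time, the measured TCP pose, the force and the opening at its end, in the units of the state.
- ctrl.get_obs(): the state, without advancing time (a new reading comes with each control period).
- ctrl.get_image(name): name is "scene" or "side" or "wrist"; returns a dict with "img" (384x512x3 uint8, red, green, blue), "range_z" (384x512 float32, mm along the optical axis (not along the pixel's ray), 0 where there is no reading), "mtx" (3x3 intrinsics, pixels), "rvec" (rotation vector, rad) and "tvec" (3), from world to camera coordinates, as OpenCV has them. Camera axes: x right, y down, z forward; pixel columns grow to the right and rows downward; lengths in mm; the calibration is good to about 2 mm. A picture is of the moment at which its call begins.
- ctrl.close_job(): hands the job in, once; it reports no verdict.
The state is a dict: "t": time; "qpos": joint angles; "qvel": joint speeds; "joint_torque": joint torques, N m; "ee_pos": TCP position; "orientation": TCP orientation; "ft_force": force on the tool from outside, world axes, zero at the start; "moment": the same for the moment, N m; "width": finger opening in mm.
Only numpy, scipy, OpenCV 4.12 (cv2) and the standard library are available. Lean on these libraries where they do the work, as an engineer would, in place of code of your own. Each camera call takes 0.05 s, during which the arm holds its last target. There are 200 camera calls.

## Task

Do the daily thermometer check: pick up the white forehead thermometer, hold it level and steady about 5 cm in front of the black disc of the reference head, pointing squarely at the disc's centre, for about two seconds, then lay it back on its dark mat without dropping it. Then take the shutter by its upright tab and slide it along the bar towards the head until you feel its ball click into the notch, where it covers the disc; do not run past the notch. Finish holding the shutter's tab in the gripper at the notch, and leave the other things on the desk alone.

Things in the scene. Friction and masses are not known exactly. Their poses are not given: they have to be found in the camera images.
- thermo_center (a point): Centre (half-way up) of the loose white thermometer, a wand lying flat along its own x on the mat: 150 mm long, 34 mm high, 130 g. Grip part 30 mm wide (y) and flat-sided from 75 mm behind to 30 mm ahead of this point; then a head 40 mm wide up to the nose, 75 mm ahead. +x points along the wand out of its nose, z up. It measures along +x.
- thermo: The same thermometer; origin at the centre of its underside, 17 mm below point thermo_center, same axes.
- thermo_nose (a point): Middle of the thermometer's nose (its round black window), 75 mm ahead of point thermo_center along +x, same height, same axes.
- mat_top (a point): Centre of the top face of the thermometer's dark rubber mat, fixed to the desk, 220 mm (its x) by 150 mm (its y), 4 mm thick. The thermometer starts near its middle.
- target (a point): Centre of the black disc, 44 mm in diameter, upright, centred across the front of the white reference head, 95 mm above the desk. x points into the head, away from the viewer (the disc faces -x), y along the guide bar, z up. The shutter is at the notch exactly when its tab has y = 0 in this frame.
- head: The white reference head, 70 (x) x 75 (y) mm, fixed to the stand, its top 137 mm above the desk; origin at the centre of its underside, 12 mm above the desk; axes as point target. On its top, two small cross ridges 12 mm apart; the notch lies between them, at the same y as the disc's centre.
- source: The fixed stand that carries head and shutter; origin on the desk at the middle of its base, 130 (x) x 360 (y) x 12 mm; axes as point target. Two pillars 162 mm high at y = +165 and -165 mm, x = -45 mm, with a 10 mm guide bar along y between them, 155 mm above the desk and 8 mm in front of the disc.
- shutter: The shutter's upright grip tab, taken from above: 24 (x) by 16 (y, along the bar) mm, origin on its axis 197 mm above the desk; it rises from 168 mm (top of the carriage, 44 mm long in y) to 220 mm. Axes as point target. Below hangs the shutter plate, 60 mm wide, centred on the tab, 8 mm before the disc. It starts on the head's +y side and slides to -y.
- shutter_slide (a joint): How far the shutter has slid towards the stand's -y, in m (0 to 0.19, stop at each end). Sliding takes about 1.5 N. Its spring-loaded ball meets the first ridge 12 mm before the notch; pushing it over (crest 6 mm before) takes about 8 to 12 N, then it drops in and draws the shutter on to the notch; leaving takes as much.
- phone: Bystander: loose black phone, 150 x 72 x 9 mm; origin at the centre of its underside.
- mouse: Bystander: loose black computer mouse, 105 x 60 x 30 mm; origin at the centre of its underside.
- sanitiser: Bystander: loose clear bottle, 56 mm in diameter, 125 mm high; origin at the centre of its underside.
- marker: Bystander: loose white marker pen with black cap, 130 x 13 x 13 mm, lying; origin at the centre of its underside.
- mug: Bystander: loose white mug, 80 mm in diameter, 90 mm high, with a handle; origin at the centre of its underside.
Mind the look-alikes: they are no part of the job. There is more than one size of the thermo; the job needs the middle-sized.

How it is judged:
By the outcome, as a careful person would: the job done as asked, in the order asked, and still so for the second after the job is handed in, while the arm keeps its last pose, push and grip.
It also fails if it takes over 64 s, if anything falls off the work surface, if the arm or the gripper's body presses on something with over 40 N, if the wrist force passes 120 N, or if a joint passes its speed limit or range.

## Working session

There is one attempt and no reset: what is moved stays moved. The work goes in short steps, Python scripts to look and compute and a tool call to move; the robot and the scene stay as the last step left them, time stands still between calls to the robot, and variables do not carry over. Pictures are saved under pics/ and viewed, about 8 in all and at most 12, crops included, and the job is handed in when it is done.

Besides the shell and the picture viewer there is one more tool, called after ">>>" as name([rows], argument=value, ...), one row to a line, values as JSON. apply_moves: Moves the arm, as the interface text tells. Its arguments: {"type":"object","properties":{"increments":{"type":"array","items":{"type":"object","properties":{"gripper":{"type":"number"},"delta_pos":{"type":"array","items":{"type":"number"}},"dr":{"type":"array","items":{"type":"number"}}}}}},"required":["increments"]}

```bash
mkdir -p pics
cat > h.py <<'E'
import numpy as np,cv2
from workcell import ctrl
def grab(n):
    d=ctrl.get_image(n); np.savez('last_'+n+'.npz',**d); return d
def pts(d):
    K=np.array(d['mtx']);R=cv2.Rodrigues(np.array(d['rvec'],float))[0];t=np.array(d['tvec'],float).ravel()
    z=d['range_z'];v,u=np.indices(z.shape)
    c=np.stack([(u-K[0,2])/K[0,0]*z,(v-K[1,2])/K[1,1]*z,z],-1)
    return (c-t)@R   # HxWx3 world
def save(img,n): cv2.imwrite('pics/'+n,cv2.cvtColor(img,cv2.COLOR_RGB2BGR))
E
python3 - <<'E'
from h import *
a=[grab(n)['img'] for n in('scene','side')]
save(cv2.resize(np.vstack(a),(800,1200))[:600],'scene.png'); save(cv2.resize(a[1],(800,600)),'side.png')
o=ctrl.get_obs();print(o)
E
```

```text
{'t': 0.1, 'qpos': array([-1.32200725e+00,  4.23756953e-01,  1.63056343e+00,  1.27739431e-05,
        1.08857507e+00, -1.89873526e-02]), 'qvel': array([-0.00023527, -0.00181079, -0.00135827, -0.0016582 , -0.00080765,
       -0.00095603]), 'joint_torque': array([ 1.23273608e-04, -5.45615566e+01, -2.74323589e+01,  6.45129033e-02,
        1.87739369e-02, -2.01351281e-05]), 'ee_pos': array([ 165.29042108, -602.27279348,  230.00377694]), 'orientation': array([ 2.07876389,  0.28136909, -2.07905364]), 'ft_force': array([-0.39617376,  0.18467625,  0.12655802]), 'moment': array([0.00716823, 0.04395865, 0.00967957]), 'width': 87.8717517729195}
```

View pics/scene.png

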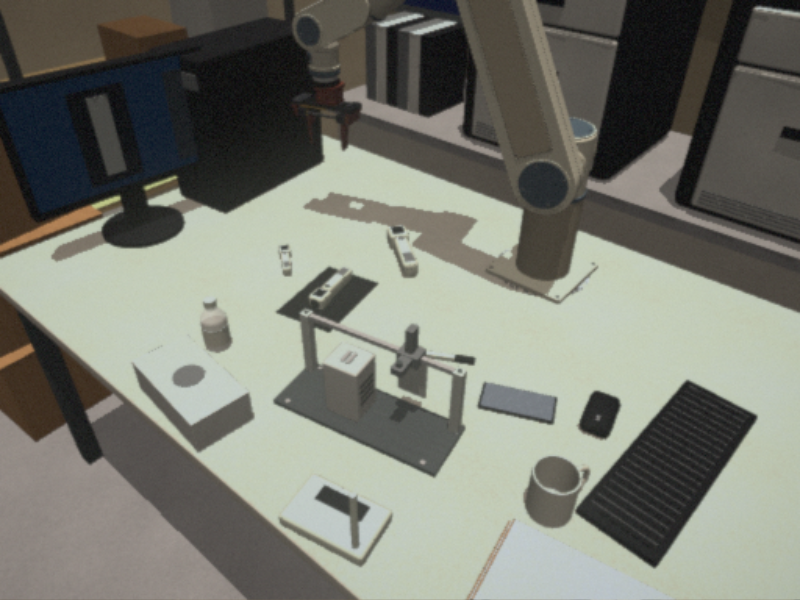

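View pics/side.png

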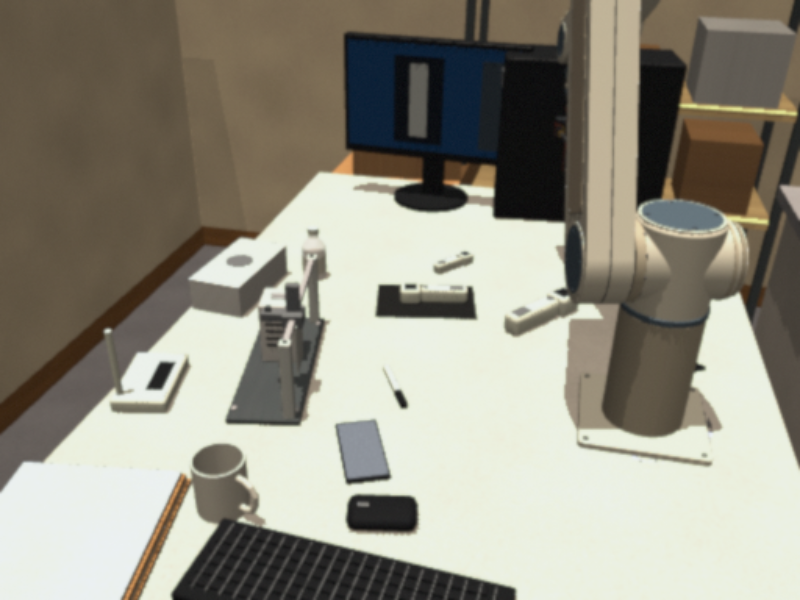

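Candidates (800 px scene view): a small wand at (285,258), one on the dark mat at (330,288), and a large one at (403,250). The one on the mat looks middle-sized. I'll measure all three, then check with a crop.

```bash
cat > m1.py <<'E'
from h import *
def rect(P):
    (c,s,a)=cv2.minAreaRect(P.astype(np.float32)[:,:2]);return np.round(c,1),np.round(s,1),round(a,1)
for n in('scene','side'):
    d=dict(np.load(f'last_{n}.npz'));P=pts(d);I=d['img'].astype(int)
    ok=(d['range_z']>0)
    z=P[...,2]
    print(n,'desk z',np.median(z[ok&(abs(z)<8)]))
    m=(ok&(z>18)&(z<60)&(P[...,0]>150)&(P[...,0]<1100)&(abs(P[...,1])<700)).astype(np.uint8)
    k,L,S,C=cv2.connectedComponentsWithStats(m)
    for i in range(1,k):
        if S[i,4]>40:
            Q=P[L==i];print('obj',np.round(C[i]/.64),S[i,4],*rect(Q),'z',np.percentile(Q[:,2],[5,95]).round(1))
    g=I.max(-1)
    m=(ok&(z>-4)&(z<17)&(g<95)&(P[...,0]>250)&(P[...,0]<1100)&(abs(P[...,1])<700)).astype(np.uint8)
    k,L,S,C=cv2.connectedComponentsWithStats(m)
    for i in range(1,k):
        if S[i,4]>150:
            Q=P[L==i];print('dark',np.round(C[i]/.64),S[i,4],*rect(Q),'z',np.median(Q[:,2]).round(1))
    m=(ok&(z>144)&(z<240)&(P[...,0]>300)&(P[...,0]<1100)&(P[...,1]>-450)).astype(np.uint8)
    k,L,S,C=cv2.connectedComponentsWithStats(m)
    for i in range(1,k):
        if S[i,4]>20:
            Q=P[L==i];print('hi',np.round(C[i]/.64),S[i,4],*rect(Q),'z',np.percentile(Q[:,2],[5,95]).round(1))
            T=Q[Q[:,2]>180]
            if len(T)>3: print('  tab',len(T),T.mean(0).round(1),rect(T))
    m=(ok&(z>133)&(z<141)&(P[...,0]>300)&(P[...,0]<1100)&(P[...,1]>-450)).astype(np.uint8)
    k,L,S,C=cv2.connectedComponentsWithStats(m)
    for i in range(1,k):
        if S[i,4]>60: Q=P[L==i];print('headtop',np.round(C[i]/.64),S[i,4],*rect(Q),Q[:,2].mean())
c=[]
for n,(x,y,w,h) in dict(scene=(165,135,125,80),side=(230,140,150,96)).items():
    c.append(cv2.resize(np.load(f'last_{n}.npz')['img'][y:y+h,x:x+w],(460,295),interpolation=cv2.INTER_CUBIC))
save(np.vstack(c),'crop.png')
E
python3 m1.py
```

```text
scene desk z 0.45687717457286153Traceback (most recent call last):
  File "m1.py", line 13, in <module>
    Q=P[L==i];print('obj',np.round(C[i]/.64),S[i,4],*rect(Q),'z',np.percentile(Q[:,2],[5,95]).round(1))
                                                     ~~~~^^^
  File "m1.py", line 3, in rect
    (c,s,a)=cv2.minAreaRect(P.astype(np.float32)[:,:2]);return np.round(c,1),np.round(s,1),round(a,1)
            ~~~~~~~~~~~~~~~^^^^^^^^^^^^^^^^^^^^^^^^^^^^
cv2.error: OpenCV(4.12.0) /io/opencv/modules/imgproc/src/convhull.cpp:143: error: (-215:Assertion failed) total >= 0 && (depth == CV_32F || depth == CV_32S) in function 'convexHull'
```

```bash
sed -i 's/P.astype(np.float32)\[:,:2\]/np.ascontiguousarray(P[:,:2],np.float32)/' m1.py; python3 m1.py
```

```text
scene desk z 0.45687717457286153
obj [402. 249.] 334 [ 201.2 -306.8] [203.4  51.6] 52.1 z [23.2 48.6]
obj [285. 256.] 100 [ 424.8 -517.9] [118.6  28.9] 50.4 z [21.3 29.1]
obj [330. 287.] 292 [ 439.3 -333.9] [153.4  42.4] 14.6 z [19.9 40.6]
obj [217. 337.] 176 [ 742.3 -374. ] [29.2 55.6] 58.8 z [20.4 57.6]
obj [310. 361.] 78 [ 664.3 -162.5] [16.6 29. ] 51.1 z [20.6 57.8]
obj [201. 416.] 656 [ 919.4 -258.7] [107.4 257.4] 22.0 z [20.2 57.8]
obj [668. 467.] 5368 [402.4 499.9] [143.6 429.8] 85.9 z [18.5 27. ]
obj [351. 405.] 315 [697.3 -15.2] [52.9 97.6] 52.4 z [19.9 57.6]
obj [600. 413.] 512 [389.5 349.9] [105.4  59.3] 11.0 z [20.1 33. ]
obj [454. 422.] 83 [605.3 160.6] [15.2 25.1] 49.9 z [21.8 57.9]
obj [555. 478.] 248 [603.4 365.6] [27.2 68. ] 17.5 z [20.6 58.6]
obj [335. 516.] 2095 [881.2 121.4] [100.6 160.4] 10.8 z [23.2 31.1]
obj [548. 508.] 318 [650.1 380.2] [36.3 79.1] 15.8 z [20.8 57.3]
obj [553. 572.] 3478 [709.7 442.9] [137.9 293.6] 40.1 z [29.3 34.9]
dark [329. 297.] 843 [ 454.3 -328.3] [221.6 150.9] 11.2 z 4.3
dark [379. 423.] 2897 [676.3   4.4] [133.6 355. ] 11.1 z 12.0
dark
[... 1029 characters left out ...]
2 z [32.2 59. ]
obj [ 80. 529.] 8579 [804.3 493.2] [254.9 259.7] 8.6 z [28.5 34.6]
obj [225. 501.] 544 [609.6 391.8] [101.6  47.4] 9.1 z [20.3 57.8]
obj [382. 510.] 872 [386.4 351.5] [104.1  58.4] 11.1 z [19.8 32.1]
obj [315. 572.] 5722 [400.2 500.4] [142.4 427. ] 86.0 z [18.6 26.4]
dark [422. 305.] 800 [ 452.5 -323.1] [214.  147.6] 9.5 z 4.3
dark [294. 382.] 642 [664.2   6.3] [124.2 355.5] 7.9 z 11.7
hi [290. 308.] 741 [ 6.489e+02 -1.000e-01] [ 74.1 350.8] 10.9 z [148.9 214.7]
  tab 146 [616.   66.8 202.9] (array([617.3,  65. ]), array([24.7, 20.2]), 14.6)
hi [108. 334.] 32 [901.7 187.1] [10.2 13.2] 66.3 z [144.2 158.4]
headtop [272. 298.] 173 [691.4 -33.6] [48.2 76.8] 12.0 137.040268740924
```

View pics/crop.png

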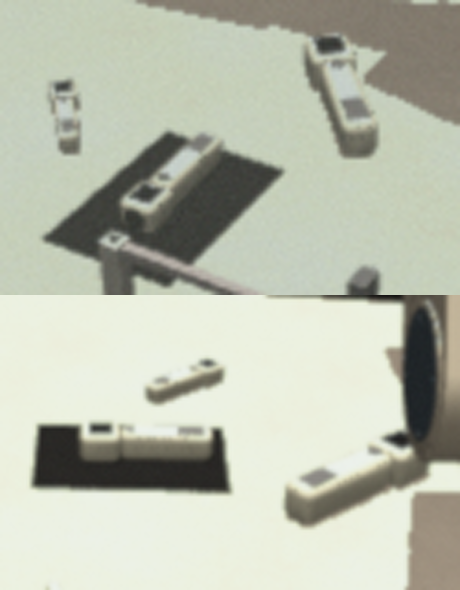

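Crop: the mat wand is white with a black window at its nose, which points to the stand (+x). It measures about 150×41 mm, against about 119 mm for the small one and about 200 mm for the large one, so the mat wand is the middle size. Next I plan the approach.

```bash
cat >> h.py <<'E'
from scipy.spatial.transform import Rotation as Ro
def Rdown(yaw,s): # yaw of jaw-perp axis deg, s=+1/-1 flips
    c=np.array([np.cos(np.radians(yaw)),np.sin(np.radians(yaw)),0]);x=np.array([0,0,-1.]);y=s*np.array([-c[1],c[0],0])
    return np.stack([x,y,np.cross(x,y)],1)
def go(tgt,yaw,s,o=None):
    "shift in cm in current tool axes, turn rotvec (tool)"
    o=o or ctrl.get_obs();R=Ro.from_rotvec(o['orientation']).as_matrix()
    d=R.T@(np.array(tgt)-o['ee_pos'])/10; r=Ro.from_matrix(R.T@Rdown(yaw,s)).as_rotvec()
    print('t',o['t'],'pos',o['ee_pos'].round(1),'F',o['ft_force'].round(1),'w',round(float(o['width']),1),'| d(cm)',d.round(2),'dr',r.round(3),'q6',o['qpos'][5].round(2))
    return d,r
E
python3 - <<'E'
from h import *
print(Ro.from_rotvec(ctrl.get_obs()['orientation']).as_matrix().round(3))
for s in(1,-1): go([438,-332,200],14.4,s)
E
```

```text
[[-0.     0.265 -0.964]
 [ 0.001 -0.964 -0.265]
 [-1.    -0.001 -0.   ]]
t 0.1 pos [ 165.3 -602.3  230. ] F [-0.4  0.2  0.1] w 87.9 | d(cm) [  3.03 -18.84 -33.45] dr [-3.125e+00 -2.000e-03 -0.000e+00] q6 -0.02
t 0.1 pos [ 165.3 -602.3  230. ] F [-0.4  0.2  0.1] w 87.9 | d(cm) [  3.03 -18.84 -33.45] dr [ 0.016 -0.     0.001] q6 -0.02
```

>>> apply_moves([
  {"gripper": 100, "delta_pos": [0.25, -1.57, -2.79], "dr": [0, 0, 0]},
  {"gripper": 100, "delta_pos": [0.25, -1.57, -2.79], "dr": [0, 0, 0]},
  {"gripper": 100, "delta_pos": [0.25, -1.57, -2.79], "dr": [0, 0, 0]},
  {"gripper": 100, "delta_pos": [0.25, -1.57, -2.79], "dr": [0, 0, 0]},
  {"gripper": 100, "delta_pos": [0.25, -1.57, -2.79], "dr": [0, 0, 0]},
])

```text
t: 0.52
ee_pos: [279.8, -488.7, 217.7]
orientation: [2.079, 0.28, -2.079]
ft_force: [0.1, 0.0, -0.3]
width: 88.0
```

>>> apply_moves([
  {"gripper": 100, "delta_pos": [0.25, -1.57, -2.79], "dr": [0, 0, 0]},
  {"gripper": 100, "delta_pos": [0.25, -1.57, -2.79], "dr": [0, 0, 0]},
  {"gripper": 100, "delta_pos": [0.25, -1.57, -2.79], "dr": [0, 0, 0]},
  {"gripper": 100, "delta_pos": [0.25, -1.57, -2.79], "dr": [0, 0, 0]},
  {"gripper": 100, "delta_pos": [0.25, -1.57, -2.79], "dr": [0, 0, 0]},
])

```text
t: 0.93
ee_pos: [393.7, -376.0, 205.3]
orientation: [2.078, 0.28, -2.079]
ft_force: [0.8, 0.2, 0.5]
width: 87.7
```

>>> apply_moves([
  {"gripper": 100, "delta_pos": [0.25, -1.57, -2.79], "dr": [0, 0, 0]},
  {"gripper": 100, "delta_pos": [0.25, -1.57, -2.79], "dr": [0, 0, 0]},
  {"gripper": 100, "delta_pos": [0, 0, 0], "dr": [0, 0, 0]},
  {"gripper": 100, "delta_pos": [0, 0, 0], "dr": [0, 0, 0]},
  {"gripper": 100, "delta_pos": [0, 0, 0], "dr": [0, 0, 0]},
])

```text
t: 1.35
ee_pos: [438.0, -332.5, 200.5]
orientation: [2.077, 0.281, -2.079]
ft_force: [-0.6, 0.6, 0.5]
width: 87.9
```

```bash
cat > m2.py <<'E'
from h import *
import sys
d=grab('wrist');save(cv2.resize(d['img'],(800,600)),sys.argv[1]);P=pts(d);z=P[...,2];ok=d['range_z']>0
print('sub 30-45', end=' ')
m=(ok&(z>25)&(z<46)&(P[...,0]>330)&(P[...,0]<540)&(P[...,1]<-230)&(P[...,1]>-430)).astype(np.uint8)
k,L,S,C=cv2.connectedComponentsWithStats(m)
for i in range(1,k):
    if S[i,4]>200:
        Q=P[L==i];print(C[i]/.64,S[i,4],cv2.minAreaRect(np.ascontiguousarray(Q[:,:2],np.float32)),np.median(Q[:,2]))
go([438,-332,15],14.4,-1)
E
python3 m2.py w1.png
```

```text
sub 30-45 [399.37972973 255.63547297] 4625 ((436.36749267578125, -332.48052978515625), (148.71495056152344, 39.88792037963867), 12.559666633605957) 37.53598930757119
t 1.4 pos [ 437.8 -332.9  200.6] F [ 0.   0.5 -0.4] w 88.1 | d(cm) [18.56 -0.08 -0.06] dr [0.016 0.    0.   ] q6 0.63
```

View pics/w1.png

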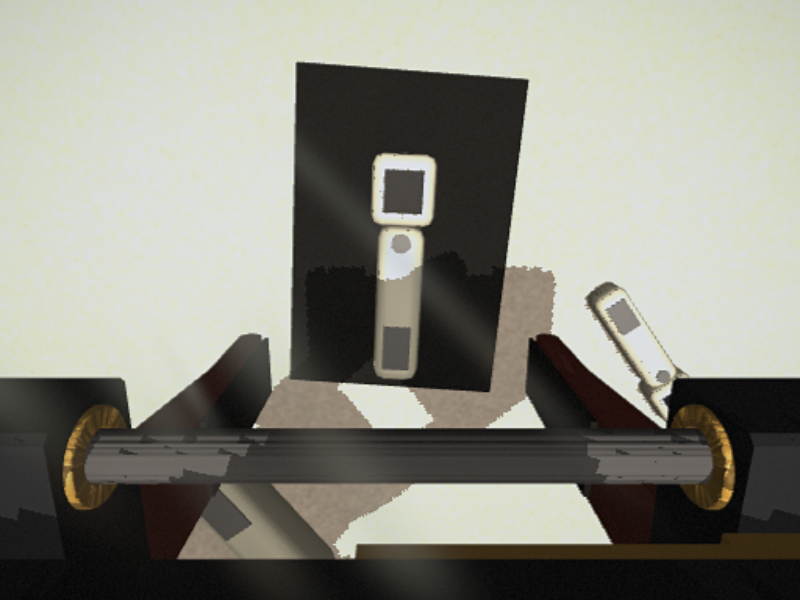

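>>> apply_moves([
  {"gripper": 100, "delta_pos": [3.0, 0, 0.13], "dr": [0.033, 0, 0]},
  {"gripper": 100, "delta_pos": [3.6, 0, 0], "dr": [0, 0, 0]},
  {"gripper": 80, "delta_pos": [3.6, 0, 0], "dr": [0, 0, 0]},
  {"gripper": 80, "delta_pos": [3.4, 0, 0], "dr": [0, 0, 0]},
  {"gripper": 80, "delta_pos": [3.0, 0, 0], "dr": [0, 0, 0]},
])

```text
t: 1.82
ee_pos: [435.7, -333.8, 33.0]
orientation: [2.098, 0.245, -2.099]
ft_force: [-0.2, 1.1, -0.5]
width: 71.9
```

>>> apply_moves([
  {"gripper": 80, "delta_pos": [1.2, 0, 0], "dr": [0, 0, 0]},
  {"gripper": 80, "delta_pos": [0.6, 0, 0], "dr": [0, 0, 0]},
  {"gripper": 80, "delta_pos": [0, 0, 0], "dr": [0, 0, 0]},
  {"gripper": 80, "delta_pos": [0, 0, 0], "dr": [0, 0, 0]},
  {"gripper": 20, "delta_pos": [0, 0, 0], "dr": [0, 0, 0]},
])

```text
t: 2.23
ee_pos: [438.1, -333.8, 18.4]
orientation: [2.098, 0.245, -2.094]
ft_force: [-0.9, 0.1, 0.7]
width: 66.5
```

>>> apply_moves([
  {"gripper": 0, "delta_pos": [0, 0, 0], "dr": [0, 0, 0]},
  {"gripper": 0, "delta_pos": [0, 0, 0], "dr": [0, 0, 0]},
  {"gripper": 0, "delta_pos": [0, 0, 0], "dr": [0, 0, 0]},
  {"gripper": 0, "delta_pos": [0, 0, 0], "dr": [0, 0, 0]},
  {"gripper": 0, "delta_pos": [0, 0, 0], "dr": [0, 0, 0]},
])

```text
t: 2.65
ee_pos: [437.3, -332.8, 17.0]
orientation: [2.097, 0.247, -2.096]
ft_force: [-0.4, -0.0, 0.1]
width: 33.6
```

>>> apply_moves([
  {"gripper": 0, "delta_pos": [0, 0, 0], "dr": [0, 0, 0]},
  {"gripper": 0, "delta_pos": [0, 0, 0], "dr": [0, 0, 0]},
  {"gripper": 0, "delta_pos": [0, 0, 0], "dr": [0, 0, 0]},
  {"gripper": 0, "delta_pos": [0, 0, 0], "dr": [0, 0, 0]},
  {"gripper": 0, "delta_pos": [0, 0, 0], "dr": [0, 0, 0]},
])

```text
t: 3.07
ee_pos: [437.4, -332.9, 16.9]
orientation: [2.097, 0.247, -2.096]
ft_force: [0.2, 0.4, 5.3]
width: 30.1
```

>>> apply_moves([
  {"gripper": 0, "delta_pos": [-0.5, 0, 0], "dr": [0, 0, 0]},
  {"gripper": 0, "delta_pos": [-1.0, 0, 0], "dr": [0, 0, 0]},
  {"gripper": 0, "delta_pos": [-1.8, 0, 0], "dr": [0, 0, 0]},
  {"gripper": 0, "delta_pos": [-2.0, 0, 0], "dr": [0, 0, 0]},
  {"gripper": 0, "delta_pos": [-2.0, 0, 0], "dr": [0, 0, 0]},
])

```text
t: 3.48
ee_pos: [436.7, -332.4, 90.6]
orientation: [2.096, 0.248, -2.098]
ft_force: [0.3, 0.2, -1.8]
width: 30.1
```

>>> apply_moves([
  {"gripper": 0, "delta_pos": [-0.3, 0, 0], "dr": [0, 0, 0]},
  {"gripper": 0, "delta_pos": [0, 0, 0], "dr": [0, 0, 0]},
  {"gripper": 0, "delta_pos": [0, 0, 0], "dr": [0, 0, 0]},
  {"gripper": 0, "delta_pos": [0, 0, 0], "dr": [0, 0, 0]},
  {"gripper": 0, "delta_pos": [0, 0, 0], "dr": [0, 0, 0]},
])

```text
t: 3.9
ee_pos: [436.5, -332.2, 91.5]
orientation: [2.096, 0.249, -2.099]
ft_force: [-0.9, -0.3, -1.9]
width: 29.8
```

```bash
cat > m3.py <<'E'
from h import *
import sys
def comp(P,m,c0=None):
    k,L,S,C=cv2.connectedComponentsWithStats(m.astype(np.uint8))
    return [(C[i]/.64,P[L==i]) for i in range(1,k) if S[i,4]>60]
o=ctrl.get_obs();R=Ro.from_rotvec(o['orientation']).as_matrix();t=o['ee_pos']
print('tcp',t.round(1),'R',R.round(4).tolist(),'w',o['width'],'F',o['ft_force'].round(1))
ims=[]
for n in('scene','side','wrist'):
    d=grab(n);ims.append(d['img']);P=pts(d);ok=d['range_z']>0
    # in tool-local coordinates: forward f=-z_tool, lateral l=y_tool, up
    T=(P-t)@R; f,l,u=-T[...,2],T[...,1],-T[...,0]
    m=ok&(abs(l)<24)&(f>-90)&(f<100)&(u>-20)&(u<24)
    if n!='wrist': m&=(abs(f)>22)
    for c,Q in comp(P,m):
        Tq=(Q-t)@R;F,Lq,U=-Tq[:,2],Tq[:,1],-Tq[:,0]
        top=U>np.percentile(U,80)-3
        pf=np.polyfit(F[top],U[top],1)
        print(n,'wand px',c.round(),len(Q),'f',np.percentile(F,[1,99]).round(1),'l',np.percentile(Lq,[2,98]).round(1),'u',np.percentile(U,[2,98]).round(1),'topslope',pf.round(3))
np.save('T.npy',t)
if len(sys.argv)>1:save(cv2.resize(ims[int(sys.argv[2])],(800,600)),sys.argv[1])
E
python3 m3.py w2.png 2
```

```text
tcp [ 436.5 -332.2   91.5] R [[-0.0017, 0.2326, -0.9726], [0.0013, -0.9726, -0.2326], [-1.0, -0.0017, 0.0013]] w 29.823585026282473 F [-0.9 -0.3 -1.9]
scene wand px [319. 272.] 172 f [22.8 77.4] l [-22.1  16.2] u [-8.9 23.6] topslope [-1.8000e-02  2.1782e+01]
side wand px [412. 263.] 173 f [24.4 75.3] l [-23.1  10.9] u [-9.6 22.7] topslope [6.0000e-03 1.9862e+01]
side wand px [457. 264.] 180 f [-73.6 -22.2] l [-20.5  12.1] u [-12.6  23.1] topslope [2.000e-02 2.081e+01]
wrist wand px [398. 275.] 15653 f [-7.4 72.4] l [-19.7  18.7] u [ 8.1 22.9] topslope [3.0000e-03 2.0981e+01]
wrist wand px [397. 512.] 2318 f [-50.  -26.4] l [-15.4  13.1] u [14.4 22.5] topslope [4.0000e-03 2.1145e+01]
```

View pics/w2.png

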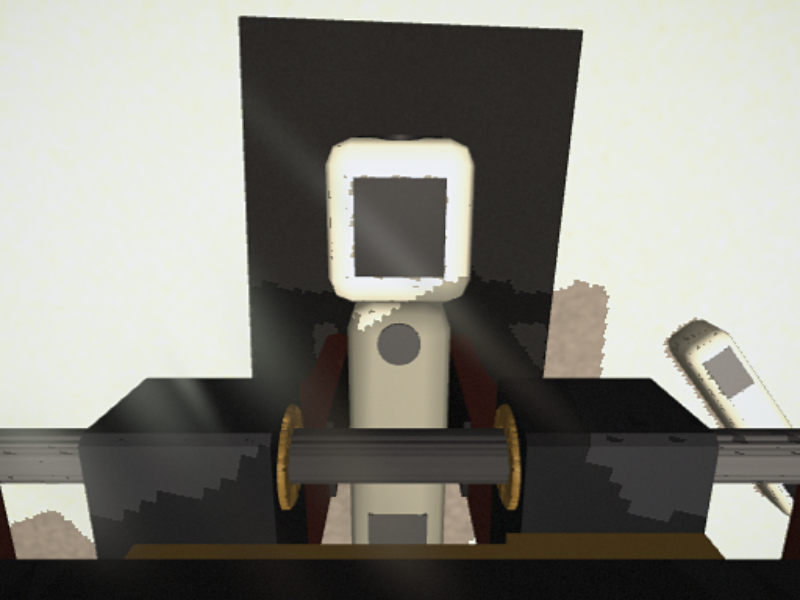

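>>> apply_moves([
  {"gripper": 0, "delta_pos": [0, -0.7, -0.3], "dr": [0, 0, 0]},
  {"gripper": 0, "delta_pos": [0, -1.5, -0.6], "dr": [0, 0, 0]},
  {"gripper": 0, "delta_pos": [0, -2.2, -0.9], "dr": [0, 0, 0]},
  {"gripper": 0, "delta_pos": [0, -2.4, -1.0], "dr": [0, 0, 0]},
  {"gripper": 0, "delta_pos": [0, -2.4, -1.0], "dr": [0, 0, 0]},
])

```text
t: 4.47
ee_pos: [452.5, -233.1, 92.5]
orientation: [2.097, 0.247, -2.098]
ft_force: [-0.3, -0.9, -1.6]
width: 30.1
```

>>> apply_moves([
  {"gripper": 0, "delta_pos": [0, -2.4, -1.0], "dr": [0, 0, 0]},
  {"gripper": 0, "delta_pos": [0, -2.4, -1.0], "dr": [0, 0, 0]},
  {"gripper": 0, "delta_pos": [0, -2.4, -1.0], "dr": [0, 0, 0]},
  {"gripper": 0, "delta_pos": [0, -2.4, -1.0], "dr": [0, 0, 0]},
  {"gripper": 0, "delta_pos": [0, -2.2, -0.9], "dr": [0, 0, 0]},
])

```text
t: 4.88
ee_pos: [472.8, -106.4, 92.6]
orientation: [2.097, 0.248, -2.097]
ft_force: [-0.6, -0.5, -0.3]
width: 30.0
```

>>> apply_moves([
  {"gripper": 0, "delta_pos": [0, -1.7, -0.7], "dr": [0, 0, 0]},
  {"gripper": 0, "delta_pos": [0, -1.0, -0.4], "dr": [0, 0, 0]},
  {"gripper": 0, "delta_pos": [0, -0.5, -0.2], "dr": [0.043, 0, 0]},
  {"gripper": 0, "delta_pos": [0, 0, 0], "dr": [0, 0, 0]},
  {"gripper": 0, "delta_pos": [0, 0, 0], "dr": [0, 0, 0]},
])

```text
t: 5.3
ee_pos: [478.0, -74.0, 92.6]
orientation: [2.12, 0.206, -2.12]
ft_force: [-0.3, 0.8, -1.0]
width: 29.9
```

```bash
cat > m4.py <<'E'
from h import *
import sys
ims=[]
for n in ('scene','side','wrist'):
    d=grab(n);P=pts(d);ok=d['range_z']>0;z=P[...,2];I=d['img'];ims.append(I)
    near=ok&(P[...,0]>560)&(P[...,0]<760)&(P[...,1]>-220)&(P[...,1]<220)
    c=np.array([np.cos(np.radians(11)),np.sin(np.radians(11))]);e=np.array([-c[1],c[0]])
    A=P[...,:2]@c;B=P[...,:2]@e
    # head top
    Q=near&(abs(z-137)<2.5)&(abs(B-e@[683,-32])<60)
    if Q.sum()>50:
        print(n,'headtop n',Q.sum(),'rect',cv2.minAreaRect(np.ascontiguousarray(P[Q][:,:2],np.float32)),'A',np.percentile(A[Q],[1,99]).round(1),'B',np.percentile(B[Q],[1,99]).round(1),'z',np.median(z[Q]).round(1))
    # bar (top surface, between pillars)
    Q=near&(z>156)&(z<162.5)&(abs(B-e@[632,-1])<150)&(abs(A-c@[632,-1])<14)
    if Q.sum()>50:
        pf=np.polyfit(B[Q],A[Q],1);print(n,'bar n',Q.sum(),'A mean',A[Q].mean().round(1),'B mean',B[Q].mean().round(1),'yaw',(11-np.degrees(np.arctan(pf[0]))).round(2),'z95',np.percentile(z[Q],95).round(1))
    # pillars tops
    for s in(-165,165):
        Q=near&(z>159)&(z<166)&(abs(B-e@[676,4]-s)<14)&(abs(A-c@[632,-1])<16)
        if Q.sum()>10: print(n,'pillar',s,P[Q].mean(0).round(1),'A',np.percentile(A[Q],[2,98]).round(1),'B',np.percentile(B[Q],[2,98]).round(1),Q.sum())
    Q=near&(z>214)&(z<224)&(abs(B-e@[620,64])<40)&(abs(A-c@[620,64])<30)
    if Q.sum()>10: print(n,'tabtop',cv2.minAreaRect(np.ascontiguousarray(P[Q][:,:2],np.float32)),P[Q].mean(0).round(1),Q.sum())
    # disc: dark pixels on front face
    Q=near&(abs(A-c@[648,-39])<6)&(abs(B-e@[648,-39])<35)&(abs(z-95)<32)&(I.max(-1)<60)
    if Q.sum()>10: print(n,'disc',P[Q].mean(0).round(1),'A',A[Q].mean(),'B',np.percentile(B[Q],[2,98]).round(1),'z',np.percentile(z[Q],[2,98]).round(1),Q.sum())
    if n=='scene':print('predicted A disc',c@[649,-39.2],'B',e@[649,-39.2])
save(cv2.resize(ims[int(sys.argv[2])],(800,600)),sys.argv[1])
go([649-172,-39.2-33.4,91],11,-1)
E
python3 m4.py w3.png 2
```

```text
scene headtop n 335 rect ((683.8494873046875, -32.44879913330078), (71.27589416503906, 74.46099853515625), 10.12656307220459) A [630.3 697.6] B [-198.7 -128.2] z 137.0
scene bar n 272 A mean 619.0 B mean -126.3 yaw 10.51 z95 161.9
scene pillar -165 [ 663.1 -165.9  162.3] A [610.7 629.3] B [-300.4 -278. ] 33
scene pillar 165 [602.4 156.3 162.1] A [610.5 630. ] B [28.3 48.6] 43
scene tabtop ((620.0176391601562, 61.434288024902344), (24.401578903198242, 15.915692329406738), 10.982070922851562) [620.7  62.5 218.9] 44
predicted A disc 629.5963294387733 B -162.314823590526
side headtop n 138 rect ((690.8026733398438, -30.720191955566406), (47.737815856933594, 79.78067016601562), 12.764007568359375) A [649.1 695.6] B [-201.  -125.4] z 137.0
side bar n 150 A mean 617.5 B mean -111.6 yaw 10.55 z95 161.9
side pillar -165 [ 659.1 -163.4  162.5] A [607.8 624.7] B [-297.1 -277.6] 22
side pillar 165 [599.6 157.6 162.1] A [609.3 628. ] B [29.5 49.5] 39
side tabtop ((616.9409790039062, 62.97721481323242), (23.707252502441406, 17.66132354736328), 9.920695304870605) [616.3  64.3 218.5] 40
t 5.45 pos [478.  -74.7  92.7] F [-1.  -0.2 -1.2] w 29.9 | d(cm) [ 0.17 -0.22  0.06] dr [-0.  0. -0.] q6 1.2
```

View pics/w3.png

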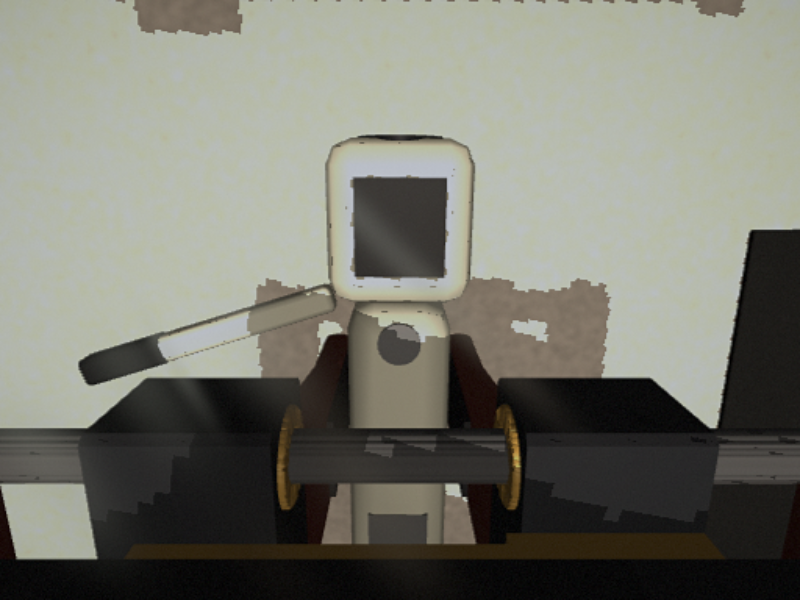

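```bash
python3 -c "
from h import *
go([524.9,-62.5,91],10.6,-1)"
```

```text
t 5.45 pos [478.  -74.7  92.7] F [-1.  -0.2 -1.2] w 29.9 | d(cm) [ 0.17 -0.3  -4.83] dr [ 0.007  0.    -0.   ] q6 1.2
```

>>> apply_moves([
  {"gripper": 0, "delta_pos": [0.17, -0.3, -0.5], "dr": [0.007, 0, 0]},
  {"gripper": 0, "delta_pos": [0, 0, -1.3], "dr": [0, 0, 0]},
  {"gripper": 0, "delta_pos": [0, 0, -1.5], "dr": [0, 0, 0]},
  {"gripper": 0, "delta_pos": [0, 0, -1.0], "dr": [0, 0, 0]},
  {"gripper": 0, "delta_pos": [0, 0, -0.5], "dr": [0, 0, 0]},
])

```text
t: 5.87
ee_pos: [526.4, -62.4, 91.0]
orientation: [2.126, 0.196, -2.123]
ft_force: [-0.5, 1.1, -1.6]
width: 29.7
```

>>> apply_moves([
  {"gripper": 0, "delta_pos": [0, 0, 0], "dr": [0, 0, 0]},
  {"gripper": 0, "delta_pos": [0, 0, 0], "dr": [0, 0, 0]},
  {"gripper": 0, "delta_pos": [0, 0, 0], "dr": [0, 0, 0]},
  {"gripper": 0, "delta_pos": [0, 0, 0], "dr": [0, 0, 0]},
  {"gripper": 0, "delta_pos": [0, 0, 0], "dr": [0, 0, 0]},
])

```text
t: 6.28
ee_pos: [524.1, -62.4, 90.9]
orientation: [2.124, 0.197, -2.125]
ft_force: [-0.6, -0.1, -1.8]
width: 30.1
```

```bash
cat > m5.py <<'E'
from h import *
o=ctrl.get_obs();go([524.9,-62.5,91],10.6,-1,o);t=o['ee_pos']
R=Ro.from_rotvec(o['orientation']).as_matrix()
ims=[]
for n in('scene','side'):
    d=grab(n);P=pts(d);ok=d['range_z']>0;T=(P-t)@R;f,l,u=-T[...,2],T[...,1],-T[...,0]
    def s(name,m):
        if m.sum()>15: print(n,name,m.sum(),'f',np.percentile(f[m],[2,98]).round(1),'l',np.percentile(l[m],[2,98]).round(1),'u',np.percentile(u[m],[2,98]).round(1))
    s('wandhead',ok&(f>33)&(f<85)&(abs(l)<30)&(abs(u-4)<20))
    s('wandheadtop',ok&(f>33)&(f<85)&(abs(l)<30)&(abs(u-21)<2.5))
    s('headtop',ok&(f>110)&(f<210)&(abs(l)<55)&(abs(u-45.5)<2.5))
    s('headfront',ok&(f>118)&(f<130)&(abs(l)<45)&(u>-50)&(u<40))
    s('headsideL',ok&(f>135)&(f<195)&(l<-28)&(l>-50)&(u>-50)&(u<40))
    s('headsideR',ok&(f>135)&(f<195)&(l>28)&(l<50)&(u>-50)&(u<40))
    uv=cv2.projectPoints((t+R@np.array([-46,0,-125]))[None],np.array(d['rvec'],float),np.array(d['tvec'],float),np.array(d['mtx'],float),None)[0].ravel()
    x,y=int(uv[0]),int(uv[1]);ims.append(cv2.resize(d['img'][y-35:y+85,x-80:x+80],(640,480),interpolation=cv2.INTER_CUBIC)[:300 if n=='scene' else 300])
    print(n,uv)
save(np.vstack(ims),'meas.png')
E
python3 m5.py
```

```text
t 6.2833 pos [524.1 -62.4  90.9] F [-0.6 -0.1 -1.8] w 30.1 | d(cm) [-0.01  0.02 -0.07] dr [-0.  0.  0.] q6 1.25
scene wandhead 132 f [34.2 75.6] l [-20.2  16.8] u [-8.6 23.7]
scene wandheadtop 54 f [33.6 61.2] l [-17.5  14.9] u [18.8 23.5]
scene headtop 328 f [129.1 194.7] l [-34.8  35. ] u [43.3 47.9]
scene headsideL 275 f [137.  194.3] l [-37.  -30.7] u [-46.5  38.2]
scene headsideR 38 f [192.1 194.9] l [28.2 37.7] u [-45.4  35.8]
scene [230.20305832 221.84144262]
side wandhead 193 f [33.5 72.1] l [-23.2  15.2] u [-8.7 23.4]
side wandheadtop 71 f [34.2 70.8] l [-21.2  15.4] u [18.7 23.4]
side headtop 136 f [146.6 192.9] l [-35.1  34.2] u [43.5 47.9]
side headsideL 253 f [148.5 193.9] l [-39.3 -29.1] u [-48.4  35.3]
side [190.19524651 190.31677189]
```

View pics/meas.png

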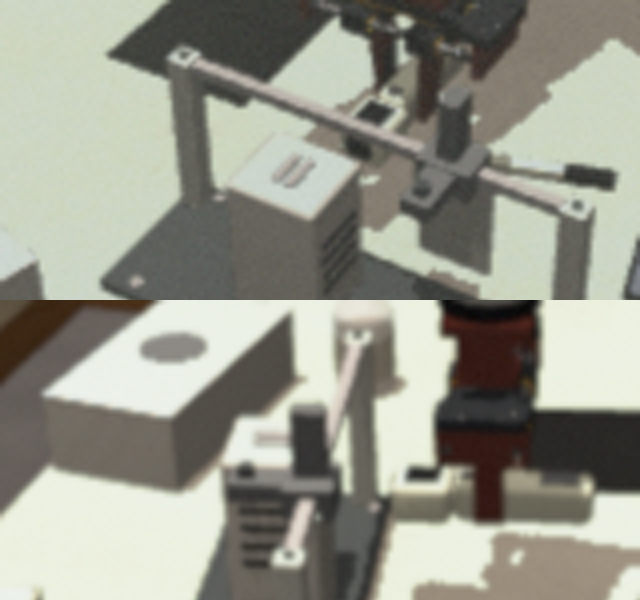

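The wand is level. The nose is about 50 mm short of the disc and about 1 mm off sideways. I nudge it 1 mm and hold.

>>> apply_moves([
  {"gripper": 0, "delta_pos": [0, 0.1, 0], "dr": [0, 0, 0]},
  {"gripper": 0, "delta_pos": [0, 0, 0], "dr": [0, 0, 0]},
  {"gripper": 0, "delta_pos": [0, 0, 0], "dr": [0, 0, 0]},
  {"gripper": 0, "delta_pos": [0, 0, 0], "dr": [0, 0, 0]},
  {"gripper": 0, "delta_pos": [0, 0, 0], "dr": [0, 0, 0]},
])

```text
t: 6.8
ee_pos: [524.9, -63.3, 91.0]
orientation: [2.125, 0.197, -2.125]
ft_force: [-0.4, -0.8, -1.9]
width: 30.0
```

>>> apply_moves([
  {"gripper": 0, "delta_pos": [0, 0, 0], "dr": [0, 0, 0]},
  {"gripper": 0, "delta_pos": [0, 0, 0], "dr": [0, 0, 0]},
  {"gripper": 0, "delta_pos": [0, 0, 0], "dr": [0, 0, 0]},
  {"gripper": 0, "delta_pos": [0, 0, 0], "dr": [0, 0, 0]},
  {"gripper": 0, "delta_pos": [0, 0, 0], "dr": [0, 0, 0]},
])

```text
t: 7.22
ee_pos: [524.9, -63.3, 91.0]
orientation: [2.125, 0.197, -2.125]
ft_force: [-0.3, 0.4, -2.3]
width: 29.8
```

>>> apply_moves([
  {"gripper": 0, "delta_pos": [0, 0, 0], "dr": [0, 0, 0]},
  {"gripper": 0, "delta_pos": [0, 0, 0], "dr": [0, 0, 0]},
  {"gripper": 0, "delta_pos": [0, 0, 0], "dr": [0, 0, 0]},
  {"gripper": 0, "delta_pos": [0, 0, 0], "dr": [0, 0, 0]},
  {"gripper": 0, "delta_pos": [0, 0, 0], "dr": [0, 0, 0]},
])

```text
t: 7.63
ee_pos: [524.9, -63.3, 91.0]
orientation: [2.125, 0.197, -2.124]
ft_force: [0.6, -0.3, -1.4]
width: 29.5
```

>>> apply_moves([
  {"gripper": 0, "delta_pos": [0, 0, 0], "dr": [0, 0, 0]},
  {"gripper": 0, "delta_pos": [0, 0, 0], "dr": [0, 0, 0]},
  {"gripper": 0, "delta_pos": [0, 0, 0], "dr": [0, 0, 0]},
  {"gripper": 0, "delta_pos": [0, 0, 0], "dr": [0, 0, 0]},
  {"gripper": 0, "delta_pos": [0, 0, 0], "dr": [0, 0, 0]},
])

```text
t: 8.05
ee_pos: [524.9, -63.3, 91.0]
orientation: [2.125, 0.197, -2.125]
ft_force: [0.4, 0.4, -1.5]
width: 29.8
```

>>> apply_moves([
  {"gripper": 0, "delta_pos": [0, 0, 0], "dr": [0, 0, 0]},
  {"gripper": 0, "delta_pos": [0, 0, 0], "dr": [0, 0, 0]},
  {"gripper": 0, "delta_pos": [0, 0, 0], "dr": [0, 0, 0]},
  {"gripper": 0, "delta_pos": [0, 0, 0], "dr": [0, 0, 0]},
  {"gripper": 0, "delta_pos": [0, 0, 0], "dr": [0, 0, 0]},
])

```text
t: 8.47
ee_pos: [524.9, -63.3, 91.0]
orientation: [2.125, 0.197, -2.125]
ft_force: [0.3, 0.1, -0.8]
width: 29.6
```

>>> apply_moves([
  {"gripper": 0, "delta_pos": [0, 0, 0], "dr": [0, 0, 0]},
  {"gripper": 0, "delta_pos": [0, 0, 0], "dr": [0, 0, 0]},
  {"gripper": 0, "delta_pos": [0, 0, 0], "dr": [0, 0, 0]},
  {"gripper": 0, "delta_pos": [0, 0, 0], "dr": [0, 0, 0]},
  {"gripper": 0, "delta_pos": [0, 0, 0], "dr": [0, 0, 0]},
])

```text
t: 8.88
ee_pos: [524.9, -63.3, 91.0]
orientation: [2.125, 0.197, -2.125]
ft_force: [0.1, 0.2, -2.7]
width: 30.0
```

```bash
python3 -c "
from h import *
go([437,-332.8,91],13.5,-1)"
```

```text
t 8.8833 pos [524.9 -63.3  91. ] F [ 0.1  0.2 -2.7] w 30.0 | d(cm) [-0.   24.87 13.59] dr [-0.051 -0.     0.   ] q6 1.24
```

>>> apply_moves([
  {"gripper": 0, "delta_pos": [0, 0, 0.7], "dr": [0, 0, 0]},
  {"gripper": 0, "delta_pos": [0, 0, 1.5], "dr": [0, 0, 0]},
  {"gripper": 0, "delta_pos": [0, 1.2, 1.8], "dr": [0, 0, 0]},
  {"gripper": 0, "delta_pos": [0, 2.0, 1.2], "dr": [0, 0, 0]},
  {"gripper": 0, "delta_pos": [0, 2.4, 1.0], "dr": [0, 0, 0]},
])

```text
t: 9.3
ee_pos: [472.2, -129.5, 90.8]
orientation: [2.122, 0.199, -2.126]
ft_force: [0.6, -0.2, -1.9]
width: 29.9
```

>>> apply_moves([
  {"gripper": 0, "delta_pos": [0, 2.5, 1.0], "dr": [0, 0, 0]},
  {"gripper": 0, "delta_pos": [0, 2.5, 1.0], "dr": [0, 0, 0]},
  {"gripper": 0, "delta_pos": [0, 2.5, 1.0], "dr": [0, 0, 0]},
  {"gripper": 0, "delta_pos": [0, 2.5, 1.0], "dr": [0, 0, 0]},
  {"gripper": 0, "delta_pos": [0, 2.5, 1.0], "dr": [0, 0, 0]},
])

```text
t: 9.72
ee_pos: [447.1, -262.9, 91.0]
orientation: [2.124, 0.197, -2.125]
ft_force: [0.3, 0.9, -1.5]
width: 30.0
```

>>> apply_moves([
  {"gripper": 0, "delta_pos": [0, 2.5, 1.0], "dr": [0, 0, 0]},
  {"gripper": 0, "delta_pos": [0, 2.2, 0.8], "dr": [0, 0, 0]},
  {"gripper": 0, "delta_pos": [0, 1.4, 0.4], "dr": [0, 0, 0]},
  {"gripper": 0, "delta_pos": [0, 0.7, 0.2], "dr": [-0.051, 0, 0]},
  {"gripper": 0, "delta_pos": [0, 0, 0], "dr": [0, 0, 0]},
])

```text
t: 10.13
ee_pos: [436.7, -334.4, 91.0]
orientation: [2.097, 0.248, -2.096]
ft_force: [0.2, 0.5, -2.1]
width: 29.5
```

>>> apply_moves([
  {"gripper": 0, "delta_pos": [1.5, 0, 0], "dr": [0, 0, 0]},
  {"gripper": 0, "delta_pos": [2.0, 0, 0], "dr": [0, 0, 0]},
  {"gripper": 0, "delta_pos": [1.5, 0, 0], "dr": [0, 0, 0]},
  {"gripper": 0, "delta_pos": [0.8, 0, 0], "dr": [0, 0, 0]},
  {"gripper": 0, "delta_pos": [0, 0, 0], "dr": [0, 0, 0]},
])

```text
t: 10.55
ee_pos: [435.9, -331.4, 31.3]
orientation: [2.095, 0.251, -2.1]
ft_force: [0.7, -0.2, -1.8]
width: 29.7
```

```bash
python3 -c "
from h import *
go([437.4,-332.9,16.9],13.5,-1)"; python3 m3.py
```

```text
t 10.55 pos [ 435.9 -331.4   31.3] F [ 0.7 -0.2 -1.8] w 29.7 | d(cm) [ 1.44  0.18 -0.11] dr [0.    0.002 0.003] q6 0.66
tcp [ 435.9 -331.4   31.3] R [[-0.0029, 0.2335, -0.9723], [0.0024, -0.9723, -0.2335], [-1.0, -0.003, 0.0022]] w 29.663118624904026 F [ 0.7 -0.2 -1.8]
scene wand px [321. 293.] 165 f [22.6 77.7] l [-21.7  16.8] u [-7.  23.5] topslope [-7.0000e-03  2.1036e+01]
side wand px [412. 288.] 167 f [23.1 75.1] l [-22.1  14.3] u [-8.6 23.5] topslope [6.0000e-03 2.0894e+01]
side wand px [456. 288.] 147 f [-73.9 -23.3] l [-20.2   7.4] u [-8.3 23.1] topslope [1.9000e-02 2.1196e+01]
wrist wand px [398. 276.] 14408 f [-6.9 73.4] l [-18.8  19.9] u [ 8.2 23.9] topslope [4.0000e-03 2.2341e+01]
wrist wand px [397. 512.] 2270 f [-49.7 -25.7] l [-14.2  14.2] u [15.8 23.8] topslope [4.000e-03 2.259e+01]
```

>>> apply_moves([
  {"gripper": 0, "delta_pos": [0.5, 0, 0], "dr": [0, 0, 0]},
  {"gripper": 0, "delta_pos": [0.4, 0, 0], "dr": [0, 0, 0]},
  {"gripper": 0, "delta_pos": [0.3, 0, 0], "dr": [0, 0, 0]},
  {"gripper": 0, "delta_pos": [0.15, 0, 0], "dr": [0, 0, 0]},
  {"gripper": 0, "delta_pos": [0, 0, 0], "dr": [0, 0, 0]},
])

```text
t: 11.12
ee_pos: [436.8, -332.9, 19.1]
orientation: [2.096, 0.249, -2.097]
ft_force: [-0.6, -0.2, -1.4]
width: 30.1
```

>>> apply_moves([
  {"gripper": 0, "delta_pos": [0, 0, 0], "dr": [0, 0, 0]},
  {"gripper": 0, "delta_pos": [0, 0, 0], "dr": [0, 0, 0]},
  {"gripper": 0, "delta_pos": [0, 0, 0], "dr": [0, 0, 0]},
  {"gripper": 0, "delta_pos": [0, 0, 0], "dr": [0, 0, 0]},
  {"gripper": 0, "delta_pos": [0, 0, 0], "dr": [0, 0, 0]},
])

```text
t: 11.53
ee_pos: [437.0, -333.1, 19.6]
orientation: [2.096, 0.248, -2.096]
ft_force: [-0.7, 0.2, -1.2]
width: 29.7
```

>>> apply_moves([
  {"gripper": 0, "delta_pos": [0.08, 0, 0], "dr": [0, 0, 0]},
  {"gripper": 0, "delta_pos": [0.06, 0, 0], "dr": [0, 0, 0]},
  {"gripper": 0, "delta_pos": [0.06, 0, 0], "dr": [0, 0, 0]},
  {"gripper": 0, "delta_pos": [0, 0, 0], "dr": [0, 0, 0]},
  {"gripper": 0, "delta_pos": [0, 0, 0], "dr": [0, 0, 0]},
])

```text
t: 11.95
ee_pos: [436.9, -333.0, 17.4]
orientation: [2.096, 0.248, -2.097]
ft_force: [0.6, 0.4, -1.7]
width: 30.0
```

>>> apply_moves([
  {"gripper": 0, "delta_pos": [0.05, 0, 0], "dr": [0, 0, 0]},
  {"gripper": 0, "delta_pos": [0, 0, 0], "dr": [0, 0, 0]},
  {"gripper": 0, "delta_pos": [0, 0, 0], "dr": [0, 0, 0]},
  {"gripper": 0, "delta_pos": [0, 0, 0], "dr": [0, 0, 0]},
  {"gripper": 0, "delta_pos": [0, 0, 0], "dr": [0, 0, 0]},
])

```text
t: 12.37
ee_pos: [437.0, -333.1, 17.0]
orientation: [2.096, 0.248, -2.096]
ft_force: [-0.1, 0.0, -1.1]
width: 29.8
```

>>> apply_moves([
  {"gripper": 0, "delta_pos": [0.04, 0, 0], "dr": [0, 0, 0]},
  {"gripper": 0, "delta_pos": [0, 0, 0], "dr": [0, 0, 0]},
  {"gripper": 0, "delta_pos": [0, 0, 0], "dr": [0, 0, 0]},
  {"gripper": 0, "delta_pos": [0, 0, 0], "dr": [0, 0, 0]},
  {"gripper": 0, "delta_pos": [0, 0, 0], "dr": [0, 0, 0]},
])

```text
t: 12.78
ee_pos: [437.0, -333.1, 16.9]
orientation: [2.096, 0.248, -2.096]
ft_force: [-1.8, 0.6, 5.4]
width: 30.0
```

>>> apply_moves([
  {"gripper": 0, "delta_pos": [0.04, 0, 0], "dr": [0, 0, 0]},
  {"gripper": 0, "delta_pos": [0, 0, 0], "dr": [0, 0, 0]},
  {"gripper": 0, "delta_pos": [0, 0, 0], "dr": [0, 0, 0]},
  {"gripper": 0, "delta_pos": [0, 0, 0], "dr": [0, 0, 0]},
  {"gripper": 0, "delta_pos": [0, 0, 0], "dr": [0, 0, 0]},
])

```text
t: 13.2
ee_pos: [437.0, -333.1, 16.9]
orientation: [2.096, 0.248, -2.096]
ft_force: [-3.3, 2.4, 9.4]
width: 29.6
```

Contact. I open the gripper and retreat.

>>> apply_moves([
  {"gripper": 60, "delta_pos": [0, 0, 0], "dr": [0, 0, 0]},
  {"gripper": 80, "delta_pos": [0, 0, 0], "dr": [0, 0, 0]},
  {"gripper": 80, "delta_pos": [0, 0, 0], "dr": [0, 0, 0]},
  {"gripper": 80, "delta_pos": [0, 0, 0], "dr": [0, 0, 0]},
  {"gripper": 80, "delta_pos": [0, 0, 0], "dr": [0, 0, 0]},
])

```text
t: 13.62
ee_pos: [437.0, -333.1, 16.0]
orientation: [2.096, 0.248, -2.096]
ft_force: [1.0, 0.1, 0.4]
width: 59.3
```

>>> apply_moves([
  {"gripper": 80, "delta_pos": [-1.0, 0, 0], "dr": [0, 0, 0]},
  {"gripper": 80, "delta_pos": [-2.0, 0, 0], "dr": [0, 0, 0]},
  {"gripper": 80, "delta_pos": [-3.6, 0, 0], "dr": [0, 0, 0]},
  {"gripper": 80, "delta_pos": [-3.8, 0, 0], "dr": [0, 0, 0]},
  {"gripper": 80, "delta_pos": [-3.8, 0, 0], "dr": [0, 0, 0]},
])

```text
t: 14.03
ee_pos: [436.5, -332.7, 160.0]
orientation: [2.096, 0.249, -2.097]
ft_force: [1.0, -0.3, -0.7]
width: 70.3
```

>>> apply_moves([
  {"gripper": 80, "delta_pos": [-3.8, 0, 0], "dr": [0, 0, 0]},
  {"gripper": 80, "delta_pos": [-3.8, 0, 0], "dr": [0, 0, 0]},
  {"gripper": 80, "delta_pos": [-3.0, 0, 0], "dr": [0, 0, 0]},
  {"gripper": 80, "delta_pos": [-1.0, 0, 0], "dr": [0, 0, 0]},
  {"gripper": 80, "delta_pos": [0, 0, 0], "dr": [0, 0, 0]},
])

```text
t: 14.45
ee_pos: [438.1, -334.0, 277.7]
orientation: [2.099, 0.243, -2.09]
ft_force: [1.3, -0.7, -0.4]
width: 70.3
```

```bash
python3 m2.py w4.png; python3 -c "
from h import *
go([618.3,63,270],10.6,-1)"
```

```text
sub 30-45 [394.72270557 241.45809728] 3089 ((435.1617431640625, -332.8257141113281), (148.59654235839844, 38.99800491333008), 12.984814643859863) 37.44563667189876
t 14.5 pos [ 437.1 -333.2  275.2] F [-0.7  0.3  0. ] w 70.4 | d(cm) [26.02 -0.15 -0.07] dr [-0.016 -0.001 -0.002] q6 0.66
t 14.5 pos [ 437.1 -333.2  275.2] F [-0.7  0.3  0. ] w 70.4 | d(cm) [  0.49 -34.29 -26.87] dr [ 0.051 -0.002 -0.002] q6 0.66
```

Thermometer is back at its place on the mat: centre (435,-333), top at 37.4 mm. Next, the shutter.

>>> apply_moves([
  {"gripper": 70, "delta_pos": [0, -1.32, -1.04], "dr": [0.051, 0, 0]},
  {"gripper": 70, "delta_pos": [0, -2.64, -2.07], "dr": [0, 0, 0]},
  {"gripper": 70, "delta_pos": [0, -2.64, -2.07], "dr": [0, 0, 0]},
  {"gripper": 70, "delta_pos": [0, -2.64, -2.07], "dr": [0, 0, 0]},
  {"gripper": 70, "delta_pos": [0, -2.64, -2.07], "dr": [0, 0, 0]},
])

```text
t: 14.92
ee_pos: [505.0, -197.0, 271.4]
orientation: [2.121, 0.199, -2.13]
ft_force: [0.0, -1.1, 0.1]
width: 61.3
```

>>> apply_moves([
  {"gripper": 70, "delta_pos": [0, -2.64, -2.07], "dr": [0, 0, 0]},
  {"gripper": 70, "delta_pos": [0, -2.64, -2.07], "dr": [0, 0, 0]},
  {"gripper": 70, "delta_pos": [0, -2.64, -2.07], "dr": [0, 0, 0]},
  {"gripper": 70, "delta_pos": [0, -2.64, -2.07], "dr": [0, 0, 0]},
  {"gripper": 70, "delta_pos": [0, -2.64, -2.07], "dr": [0, 0, 0]},
])

```text
t: 15.33
ee_pos: [582.5, -48.3, 271.1]
orientation: [2.12, 0.198, -2.13]
ft_force: [1.0, -0.4, 0.3]
width: 61.5
```

>>> apply_moves([
  {"gripper": 70, "delta_pos": [0, -2.64, -2.07], "dr": [0, 0, 0]},
  {"gripper": 70, "delta_pos": [0, -2.64, -2.07], "dr": [0, 0, 0]},
  {"gripper": 70, "delta_pos": [0, -1.32, -1.04], "dr": [0, 0, 0]},
  {"gripper": 70, "delta_pos": [0, 0, 0], "dr": [0, 0, 0]},
  {"gripper": 70, "delta_pos": [0, 0, 0], "dr": [0, 0, 0]},
])

```text
t: 15.75
ee_pos: [621.3, 24.6, 271.9]
orientation: [2.119, 0.198, -2.128]
ft_force: [-0.5, -0.7, -0.1]
width: 61.5
```

```bash
cat > m6.py <<'E'
from h import *
import sys
d=grab('wrist');save(cv2.resize(d['img'],(800,600)),sys.argv[1]);P=pts(d);z=P[...,2];ok=d['range_z']>0
T=(P-[618.3,63,0])@Rdown(10.6,-1);f,l=-T[...,2],T[...,1]
def s(n,m):
    if m.sum()>20:
        v,u=np.nonzero(m);print(n,m.sum(),'px',u.mean()/.64,v.mean()/.64,'f',np.percentile(f[m],[1,99]).round(1),'l',np.percentile(l[m],[1,99]).round(1),'z',np.median(z[m]).round(1),cv2.minAreaRect(np.ascontiguousarray(P[m][:,:2],np.float32)))
s('tab',ok&(abs(z-220)<4)&(abs(f)<30)&(abs(l)<30))
s('carr',ok&(abs(z-168)<4)&(abs(f)<30)&(abs(l)<40))
s('headtop',ok&(abs(z-137)<3)&(f>-20)&(f<100)&(l>40)&(l<160))
s('ridges',ok&(z>138.5)&(z<147)&(f>15)&(f<100)&(l>60)&(l<150))
go([618.3,63,187],10.6,-1)
E
python3 m6.py w5.png
```

```text
tab 816 px 314.3975949754902 314.32100183823525 f [-13.6  10.3] l [-6.   9.4] z 219.9 ((616.815673828125, 61.21157455444336), (24.54049301147461, 15.97654914855957), 11.023893356323242)
carr 1819 px 333.83383727322706 268.1830676195712 f [-18.8  29.7] l [-19.9  23. ] z 167.6 ((623.8080444335938, 62.7377815246582), (49.34115219116211, 43.72958755493164), 10.01911449432373)
headtop 6096 px 521.6463664698163 193.22275877624674 f [ 9.8 76.4] l [ 71.5 142.7] z 137.0 ((680.5726318359375, -34.30027770996094), (67.83386993408203, 73.69180297851562), 10.617486000061035)
ridges 703 px 522.6017958748222 195.75035561877667 f [19.2 71.3] l [ 77.5 136. ] z 140.2 ((681.615966796875, -34.49266815185547), (57.27511215209961, 67.09909057617188), 10.646011352539062)
t 15.8 pos [621.1  23.8 272.4] F [-0.2  0.3 -0.4] w 61.2 | d(cm) [ 8.54 -3.91 -0.47] dr [0.    0.003 0.   ] q6 1.41
```

View pics/w5.png

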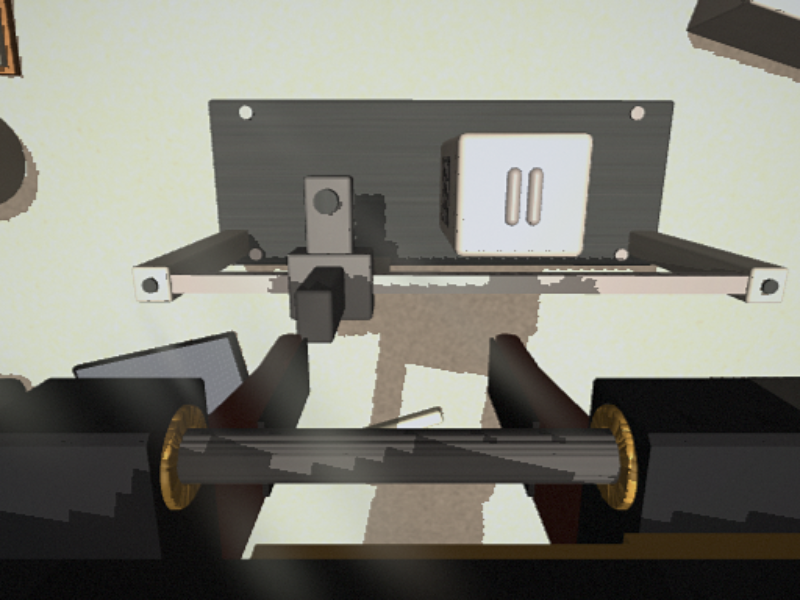

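>>> apply_moves([
  {"gripper": 70, "delta_pos": [0, -1.8, -0.15], "dr": [0, 0, 0]},
  {"gripper": 70, "delta_pos": [0, -1.94, -0.15], "dr": [0, 0, 0]},
  {"gripper": 70, "delta_pos": [0, 0, 0], "dr": [0, 0, 0]},
  {"gripper": 70, "delta_pos": [1.5, 0, 0], "dr": [0, 0, 0]},
  {"gripper": 70, "delta_pos": [2.0, 0, 0], "dr": [0, 0, 0]},
])

```text
t: 16.22
ee_pos: [619.0, 60.1, 240.5]
orientation: [2.128, 0.195, -2.121]
ft_force: [0.3, -0.4, -0.6]
width: 61.2
```

```bash
python3 -c "
from h import *
go([616.8,61.2,186.5],10.6,-1)"
```

```text
t 16.2167 pos [619.   60.1 240.5] F [ 0.3 -0.4 -0.6] w 61.2 | d(cm) [ 5.39 -0.15  0.22] dr [-0.001 -0.003 -0.001] q6 1.47
```

>>> apply_moves([
  {"gripper": 70, "delta_pos": [2.0, -0.1, 0.15], "dr": [0, 0, 0]},
  {"gripper": 70, "delta_pos": [2.0, 0, 0], "dr": [0, 0, 0]},
  {"gripper": 70, "delta_pos": [1.1, 0, 0], "dr": [0, 0, 0]},
  {"gripper": 70, "delta_pos": [0, 0, 0], "dr": [0, 0, 0]},
  {"gripper": 70, "delta_pos": [0, 0, 0], "dr": [0, 0, 0]},
])

```text
t: 16.63
ee_pos: [616.4, 61.3, 188.0]
orientation: [2.124, 0.196, -2.126]
ft_force: [0.8, 0.2, 0.5]
width: 61.3
```

```bash
python3 -c "
from h import *
go([616.8,61.2,186.5],10.6,-1)"
```

```text
t 16.6333 pos [616.4  61.3 188. ] F [0.8 0.2 0.5] w 61.3 | d(cm) [ 0.15  0.02 -0.04] dr [-0.001  0.001 -0.   ] q6 1.47
```

>>> apply_moves([
  {"gripper": 30, "delta_pos": [0.1, 0, 0], "dr": [0, 0, 0]},
  {"gripper": 0, "delta_pos": [0, 0, 0], "dr": [0, 0, 0]},
  {"gripper": 0, "delta_pos": [0, 0, 0], "dr": [0, 0, 0]},
  {"gripper": 0, "delta_pos": [0, 0, 0], "dr": [0, 0, 0]},
  {"gripper": 0, "delta_pos": [0, 0, 0], "dr": [0, 0, 0]},
])

```text
t: 17.05
ee_pos: [617.0, 62.5, 187.8]
orientation: [2.125, 0.197, -2.123]
ft_force: [0.2, 0.4, 0.8]
width: 31.7
```

>>> apply_moves([
  {"gripper": 0, "delta_pos": [0, 0, 0], "dr": [0, 0, 0]},
  {"gripper": 0, "delta_pos": [0, 0, 0], "dr": [0, 0, 0]},
  {"gripper": 0, "delta_pos": [0, 0, 0], "dr": [0, 0, 0]},
  {"gripper": 0, "delta_pos": [0, 0, 0], "dr": [0, 0, 0]},
  {"gripper": 0, "delta_pos": [0, 0, 0], "dr": [0, 0, 0]},
])

```text
t: 17.47
ee_pos: [616.8, 62.4, 187.4]
orientation: [2.125, 0.197, -2.124]
ft_force: [-1.5, -1.0, 2.4]
width: 16.0
```

>>> apply_moves([
  {"gripper": 0, "delta_pos": [0, 0, 0], "dr": [0, 0, 0]},
  {"gripper": 0, "delta_pos": [0, 0, 0], "dr": [0, 0, 0]},
  {"gripper": 0, "delta_pos": [0, 0, 0], "dr": [0, 0, 0]},
  {"gripper": 0, "delta_pos": [0, 0, 0], "dr": [0, 0, 0]},
  {"gripper": 0, "delta_pos": [0, 0, 0], "dr": [0, 0, 0]},
])

```text
t: 17.88
ee_pos: [616.8, 62.4, 187.4]
orientation: [2.125, 0.197, -2.124]
ft_force: [-0.9, -1.7, 4.5]
width: 16.2
```

```bash
python3 -c "
from h import *
go([616.8,61.2,187],10.6,-1)"
```

```text
t 17.8833 pos [616.8  62.4 187.4] F [-0.9 -1.7  4.5] w 16.2 | d(cm) [0.04 0.12 0.02] dr [-0. -0. -0.] q6 1.47
```

>>> apply_moves([
  {"gripper": 0, "delta_pos": [0, 0.5, 0], "dr": [0, 0, 0]},
  {"gripper": 0, "delta_pos": [0, 0.8, 0], "dr": [0, 0, 0]},
  {"gripper": 0, "delta_pos": [0, 0.9, 0], "dr": [0, 0, 0]},
  {"gripper": 0, "delta_pos": [0, 0.9, 0], "dr": [0, 0, 0]},
  {"gripper": 0, "delta_pos": [0, 0.9, 0], "dr": [0, 0, 0]},
])

```text
t: 18.3
ee_pos: [624.3, 22.0, 187.4]
orientation: [2.125, 0.197, -2.124]
ft_force: [-1.1, 1.1, 4.9]
width: 16.0
```

>>> apply_moves([
  {"gripper": 0, "delta_pos": [0, 0.9, 0], "dr": [0, 0, 0]},
  {"gripper": 0, "delta_pos": [0, 0.9, 0], "dr": [0, 0, 0]},
  {"gripper": 0, "delta_pos": [0, 0.9, 0], "dr": [0, 0, 0]},
  {"gripper": 0, "delta_pos": [0, 0.8, 0], "dr": [0, 0, 0]},
  {"gripper": 0, "delta_pos": [0, 0.5, 0], "dr": [0, 0, 0]},
])

```text
t: 18.72
ee_pos: [631.8, -17.9, 187.3]
orientation: [2.126, 0.196, -2.125]
ft_force: [-1.0, 1.3, 5.2]
width: 15.6
```

>>> apply_moves([
  {"gripper": 0, "delta_pos": [0, 0.3, 0], "dr": [0, 0, 0]},
  {"gripper": 0, "delta_pos": [0, 0.2, 0], "dr": [0, 0, 0]},
  {"gripper": 0, "delta_pos": [0, 0, 0], "dr": [0, 0, 0]},
  {"gripper": 0, "delta_pos": [0, 0, 0], "dr": [0, 0, 0]},
  {"gripper": 0, "delta_pos": [0, 0, 0], "dr": [0, 0, 0]},
])

```text
t: 19.13
ee_pos: [632.6, -22.4, 187.3]
orientation: [2.125, 0.196, -2.124]
ft_force: [0.2, -2.1, 5.7]
width: 15.8
```

```bash
cat > st.py <<'E'
from h import *
o=ctrl.get_obs();yt=np.array([.184,-.983]);
print('slid',(yt@(o['ee_pos'][:2]-[616.8,62.4])).round(2),'Fy',(yt@o['ft_force'][:2]).round(2))
go([616.8+.184*105,62.4-.983*105,187.4],10.6,-1,o)
E
python3 st.py; python3 m6.py w6.png
```

```text
slid 86.23 Fy 2.09
t 19.1333 pos [632.6 -22.4 187.3] F [ 0.2 -2.1  5.7] w 15.8 | d(cm) [-0.    1.88 -0.01] dr [-0.001 -0.    -0.001] q6 1.33
headtop 8617 px 469.7514723801787 200.01378089822444 f [10.8 76.9] l [ 71.4 143. ] z 137.0 ((680.9192504882812, -34.34446334838867), (67.77003479003906, 73.7506103515625), 10.480940818786621)
ridges 1137 px 455.0420514511873 217.1476473175022 f [16.  66.3] l [ 77.7 134.3] z 140.4 ((680.5726318359375, -28.8680419921875), (57.87123489379883, 74.69786071777344), 10.416460990905762)
t 19.1833 pos [632.6 -22.3 187.4] F [-0.6 -0.8  5.6] w 15.8 | d(cm) [ 0.03 -8.65 -0.16] dr [-0.001 -0.    -0.001] q6 1.33
```

>>> apply_moves([
  {"gripper": 0, "delta_pos": [0, 0.2, 0], "dr": [0, 0, 0]},
  {"gripper": 0, "delta_pos": [0, 0.2, 0], "dr": [0, 0, 0]},
  {"gripper": 0, "delta_pos": [0, 0.2, 0], "dr": [0, 0, 0]},
  {"gripper": 0, "delta_pos": [0, 0, 0], "dr": [0, 0, 0]},
  {"gripper": 0, "delta_pos": [0, 0, 0], "dr": [0, 0, 0]},
])

```text
t: 19.6
ee_pos: [633.7, -28.1, 187.3]
orientation: [2.125, 0.196, -2.124]
ft_force: [-0.5, -1.3, 5.1]
width: 15.8
```

>>> apply_moves([
  {"gripper": 0, "delta_pos": [0, 0.1, 0], "dr": [0, 0, 0]},
  {"gripper": 0, "delta_pos": [0, 0.1, 0], "dr": [0, 0, 0]},
  {"gripper": 0, "delta_pos": [0, 0, 0], "dr": [0, 0, 0]},
  {"gripper": 0, "delta_pos": [0, 0, 0], "dr": [0, 0, 0]},
  {"gripper": 0, "delta_pos": [0, 0, 0], "dr": [0, 0, 0]},
])

```text
t: 20.02
ee_pos: [634.0, -29.8, 187.3]
orientation: [2.125, 0.196, -2.124]
ft_force: [-0.7, -1.1, 6.1]
width: 15.8
```

>>> apply_moves([
  {"gripper": 0, "delta_pos": [0, 0.1, 0], "dr": [0, 0, 0]},
  {"gripper": 0, "delta_pos": [0, 0.1, 0], "dr": [0, 0, 0]},
  {"gripper": 0, "delta_pos": [0, 0, 0], "dr": [0, 0, 0]},
  {"gripper": 0, "delta_pos": [0, 0, 0], "dr": [0, 0, 0]},
  {"gripper": 0, "delta_pos": [0, 0, 0], "dr": [0, 0, 0]},
])

```text
t: 20.43
ee_pos: [634.4, -31.8, 187.4]
orientation: [2.125, 0.196, -2.124]
ft_force: [-0.1, -0.1, 5.2]
width: 16.1
```

>>> apply_moves([
  {"gripper": 0, "delta_pos": [0, 0.1, 0], "dr": [0, 0, 0]},
  {"gripper": 0, "delta_pos": [0, 0.1, 0], "dr": [0, 0, 0]},
  {"gripper": 0, "delta_pos": [0, 0, 0], "dr": [0, 0, 0]},
  {"gripper": 0, "delta_pos": [0, 0, 0], "dr": [0, 0, 0]},
  {"gripper": 0, "delta_pos": [0, 0, 0], "dr": [0, 0, 0]},
])

```text
t: 20.85
ee_pos: [634.5, -32.7, 187.4]
orientation: [2.125, 0.198, -2.125]
ft_force: [-2.3, 5.4, 5.8]
width: 16.1
```

```bash
python3 st.py
```

```text
slid 96.76 Fy -5.75
t 20.85 pos [634.5 -32.7 187.4] F [-2.3  5.4  5.8] w 16.1 | d(cm) [-0.    0.83 -0.01] dr [-0.    -0.     0.001] q6 1.31
```

>>> apply_moves([
  {"gripper": 0, "delta_pos": [0, 0.1, 0], "dr": [0, 0, 0]},
  {"gripper": 0, "delta_pos": [0, 0, 0], "dr": [0, 0, 0]},
  {"gripper": 0, "delta_pos": [0, 0, 0], "dr": [0, 0, 0]},
  {"gripper": 0, "delta_pos": [0, 0, 0], "dr": [0, 0, 0]},
  {"gripper": 0, "delta_pos": [0, 0, 0], "dr": [0, 0, 0]},
])

```text
t: 21.27
ee_pos: [634.6, -33.0, 187.4]
orientation: [2.125, 0.199, -2.126]
ft_force: [-1.5, 8.6, 6.7]
width: 15.9
```

>>> apply_moves([
  {"gripper": 0, "delta_pos": [0, 0.1, 0], "dr": [0, 0, 0]},
  {"gripper": 0, "delta_pos": [0, 0, 0], "dr": [0, 0, 0]},
  {"gripper": 0, "delta_pos": [0, 0, 0], "dr": [0, 0, 0]},
  {"gripper": 0, "delta_pos": [0, 0, 0], "dr": [0, 0, 0]},
  {"gripper": 0, "delta_pos": [0, 0, 0], "dr": [0, 0, 0]},
])

```text
t: 21.68
ee_pos: [634.6, -33.2, 187.3]
orientation: [2.126, 0.2, -2.126]
ft_force: [-3.4, 11.5, 7.1]
width: 16.0
```

>>> apply_moves([
  {"gripper": 0, "delta_pos": [0, 0.1, 0], "dr": [0, 0, 0]},
  {"gripper": 0, "delta_pos": [0, 0, 0], "dr": [0, 0, 0]},
  {"gripper": 0, "delta_pos": [0, 0, 0], "dr": [0, 0, 0]},
  {"gripper": 0, "delta_pos": [0, 0, 0], "dr": [0, 0, 0]},
  {"gripper": 0, "delta_pos": [0, 0, 0], "dr": [0, 0, 0]},
])

```text
t: 22.1
ee_pos: [634.8, -34.2, 187.4]
orientation: [2.126, 0.2, -2.126]
ft_force: [-3.3, 11.8, 6.9]
width: 15.7
```

```bash
python3 st.py
```

```text
slid 98.29 Fy -12.19
t 22.1 pos [634.8 -34.2 187.4] F [-3.3 11.8  6.9] w 15.7 | d(cm) [-0.01  0.67 -0.01] dr [-0.     0.     0.003] q6 1.31
```

>>> apply_moves([
  {"gripper": 0, "delta_pos": [0, 0.1, 0], "dr": [0, 0, 0]},
  {"gripper": 0, "delta_pos": [0, 0, 0], "dr": [0, 0, 0]},
  {"gripper": 0, "delta_pos": [0, 0, 0], "dr": [0, 0, 0]},
  {"gripper": 0, "delta_pos": [0, 0, 0], "dr": [0, 0, 0]},
  {"gripper": 0, "delta_pos": [0, 0, 0], "dr": [0, 0, 0]},
])

```text
t: 22.52
ee_pos: [635.2, -36.6, 187.4]
orientation: [2.125, 0.198, -2.125]
ft_force: [-2.2, 5.1, 5.7]
width: 15.6
```

>>> apply_moves([
  {"gripper": 0, "delta_pos": [0, 0.1, 0], "dr": [0, 0, 0]},
  {"gripper": 0, "delta_pos": [0, 0, 0], "dr": [0, 0, 0]},
  {"gripper": 0, "delta_pos": [0, 0, 0], "dr": [0, 0, 0]},
  {"gripper": 0, "delta_pos": [0, 0, 0], "dr": [0, 0, 0]},
  {"gripper": 0, "delta_pos": [0, 0, 0], "dr": [0, 0, 0]},
])

```text
t: 22.93
ee_pos: [635.5, -38.0, 187.4]
orientation: [2.125, 0.197, -2.125]
ft_force: [-0.4, 2.8, 6.3]
width: 15.9
```

```bash
python3 st.py
```

```text
slid 102.16 Fy -2.86
t 22.9333 pos [635.5 -38.  187.4] F [-0.4  2.8  6.3] w 15.9 | d(cm) [-0.    0.29 -0.01] dr [-0.    -0.     0.001] q6 1.31
```

>>> apply_moves([
  {"gripper": 0, "delta_pos": [0, 0.1, 0], "dr": [0, 0, 0]},
  {"gripper": 0, "delta_pos": [0, 0, 0], "dr": [0, 0, 0]},
  {"gripper": 0, "delta_pos": [0, 0, 0], "dr": [0, 0, 0]},
  {"gripper": 0, "delta_pos": [0, 0, 0], "dr": [0, 0, 0]},
  {"gripper": 0, "delta_pos": [0, 0, 0], "dr": [0, 0, 0]},
])

```text
t: 23.35
ee_pos: [635.8, -39.3, 187.4]
orientation: [2.125, 0.197, -2.124]
ft_force: [-0.7, 1.9, 5.8]
width: 15.9
```

>>> apply_moves([
  {"gripper": 0, "delta_pos": [0, 0.1, 0], "dr": [0, 0, 0]},
  {"gripper": 0, "delta_pos": [0, 0, 0], "dr": [0, 0, 0]},
  {"gripper": 0, "delta_pos": [0, 0, 0], "dr": [0, 0, 0]},
  {"gripper": 0, "delta_pos": [0, 0, 0], "dr": [0, 0, 0]},
  {"gripper": 0, "delta_pos": [0, 0, 0], "dr": [0, 0, 0]},
])

```text
t: 23.77
ee_pos: [636.0, -40.5, 187.4]
orientation: [2.125, 0.196, -2.124]
ft_force: [-1.5, 0.6, 6.0]
width: 15.9
```

```bash
python3 st.py
```

```text
slid 104.7 Fy -0.86
t 23.7667 pos [636.  -40.5 187.4] F [-1.5  0.6  6. ] w 15.9 | d(cm) [-0.    0.03 -0.01] dr [-0.001 -0.    -0.   ] q6 1.3
```

>>> apply_moves([
  {"gripper": 0, "delta_pos": [0, 0.07, 0], "dr": [0, 0, 0]},
  {"gripper": 0, "delta_pos": [0, 0, 0], "dr": [0, 0, 0]},
  {"gripper": 0, "delta_pos": [0, 0, 0], "dr": [0, 0, 0]},
  {"gripper": 0, "delta_pos": [0, 0, 0], "dr": [0, 0, 0]},
  {"gripper": 0, "delta_pos": [0, 0, 0], "dr": [0, 0, 0]},
])

```text
t: 24.18
ee_pos: [636.1, -41.2, 187.4]
orientation: [2.125, 0.196, -2.124]
ft_force: [-0.8, 1.2, 5.1]
width: 15.9
```

>>> apply_moves([
  {"gripper": 0, "delta_pos": [0, 0.07, 0], "dr": [0, 0, 0]},
  {"gripper": 0, "delta_pos": [0, 0, 0], "dr": [0, 0, 0]},
  {"gripper": 0, "delta_pos": [0, 0, 0], "dr": [0, 0, 0]},
  {"gripper": 0, "delta_pos": [0, 0, 0], "dr": [0, 0, 0]},
  {"gripper": 0, "delta_pos": [0, 0, 0], "dr": [0, 0, 0]},
])

```text
t: 24.6
ee_pos: [636.3, -42.0, 187.4]
orientation: [2.125, 0.196, -2.124]
ft_force: [-1.4, 0.9, 5.5]
width: 16.0
```

```bash
python3 st.py
python3 - <<'E'
from h import *
# lateral comparison of shutter carriage/tab and head top, in stand frame l
ims=[]
for n in('scene','side'):
    d=grab(n);P=pts(d);z=P[...,2];ok=d['range_z']>0
    T=(P-[618.3,63,0])@Rdown(10.6,-1);f,l=-T[...,2],T[...,1]
    for nm,m in dict(head=ok&(abs(z-137)<2.5)&(f>5)&(f<100)&(l>50)&(l<160),carr=ok&(abs(z-168)<2.5)&(abs(f)<35)&(l>60)&(l<150),plate=ok&(z>70)&(z<130)&(abs(f)<8)&(l>40)&(l<160)).items():
        if m.sum()>15: print(n,nm,m.sum(),np.percentile(l[m],[2,98]).round(1),'f',np.percentile(f[m],[2,98]).round(1))
E
```

```text
slid 106.17 Fy -1.16
t 24.6 pos [636.3 -42.  187.4] F [-1.4  0.9  5.5] w 16.0 | d(cm) [-0.   -0.12 -0.01] dr [-0.001 -0.    -0.   ] q6 1.3
scene head 273 [ 71.7 141.7] f [14.6 79.1]
scene carr 93 [ 83.9 126.7] f [-14.9  32.4]
scene plate 51 [75.  98.6] f [-7.8 -2. ]
side head 163 [ 68.1 136.9] f [15.  76.8]
side carr 79 [ 81.1 123.4] f [-18.2  33.2]
side plate 65 [ 75.3 138.3] f [-8.   7.8]
```

Run:
```python
from h import *
w=grab('wrist')
a=cv2.resize(w['img'][60:240,130:400],(600,400),interpolation=cv2.INTER_CUBIC)
d=dict(np.load('last_scene.npz'));u=cv2.projectPoints(np.array([[648,-38,140.]]),d['rvec'],d['tvec'],d['mtx'],None)[0].ravel().astype(int)
b=d['img'][u[1]-40:u[1]+40,u[0]-50:u[0]+50]
d=dict(np.load('last_side.npz'));u=cv2.projectPoints(np.array([[648,-38,140.]]),d['rvec'],d['tvec'],d['mtx'],None)[0].ravel().astype(int)
c=d['img'][u[1]-40:u[1]+40,u[0]-50:u[0]+50]
b,c=[cv2.resize(x,(250,200),interpolation=cv2.INTER_CUBIC) for x in(b,c)]
save(np.hstack([cv2.resize(a,(540,400)),np.vstack([b,c])]),'notch.png')
P=pts(w);z=P[...,2];ok=w['range_z']>0
T=(P-[618.3,63,0])@Rdown(10.6,-1);f,l=-T[...,2],T[...,1]
for nm,m in dict(head=ok&(abs(z-137)<2.5)&(f>5)&(f<100)&(l>50)&(l<160),arm=ok&(z>150)&(z<175)&(f>20)&(f<75)&(l>60)&(l<150),carr=ok&(abs(z-168)<2.5)&(abs(f)<35)&(l>60)&(l<150)).items():
    if m.sum()>15: print(nm,m.sum(),np.percentile(l[m],[1,99]).round(1),'f',np.percentile(f[m],[1,99]).round(1),'z',np.median(z[m]),cv2.minAreaRect(np.ascontiguousarray(np.stack([f[m],l[m]],1),np.float32)))
```

```text
head 9063 [ 71.8 143. ] f [11.5 76.8] z 136.93044916937336 ((43.619140625, 107.46586608886719), (67.79265594482422, 73.262939453125), 0.10525135695934296)
arm 2792 [ 93.8 117.2] f [20.4 55.1] z 166.09561335480197 ((37.60340881347656, 105.5444564819336), (35.22358322143555, 24.064756393432617), 0.15976519882678986)
carr 2590 [ 84.1 127. ] f [-1.6 34.5] z 167.13842635388127 ((14.24205207824707, 105.64662170410156), (41.6148681640625, 44.022823333740234), 0.7400727272033691)
```

View pics/notch.png

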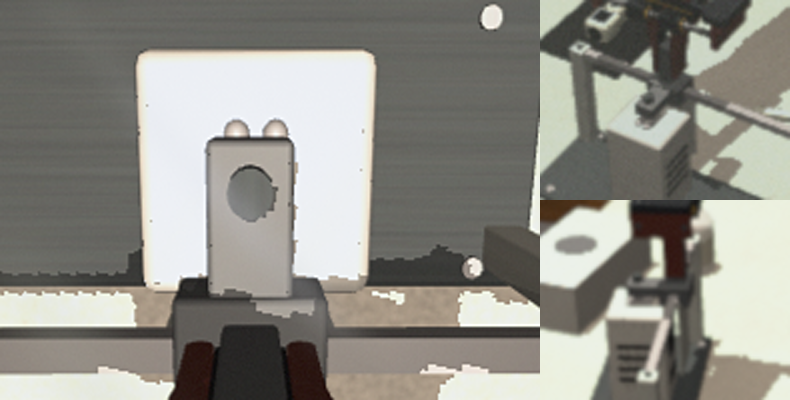

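Wrist view: the carriage arm sits almost midway over the two ridges. Its centre is at 105.6 against the head centre at 107.4, so about 1.8 mm remain. I creep on.

>>> apply_moves([
  {"gripper": 0, "delta_pos": [0, 0.08, 0], "dr": [0, 0, 0]},
  {"gripper": 0, "delta_pos": [0, 0, 0], "dr": [0, 0, 0]},
  {"gripper": 0, "delta_pos": [0, 0, 0], "dr": [0, 0, 0]},
  {"gripper": 0, "delta_pos": [0, 0, 0], "dr": [0, 0, 0]},
  {"gripper": 0, "delta_pos": [0, 0, 0], "dr": [0, 0, 0]},
])

```text
t: 25.17
ee_pos: [636.5, -42.9, 187.4]
orientation: [2.125, 0.196, -2.124]
ft_force: [-0.4, -1.1, 4.1]
width: 15.6
```

>>> apply_moves([
  {"gripper": 0, "delta_pos": [0, 0.07, 0], "dr": [0, 0, 0]},
  {"gripper": 0, "delta_pos": [0, 0, 0], "dr": [0, 0, 0]},
  {"gripper": 0, "delta_pos": [0, 0, 0], "dr": [0, 0, 0]},
  {"gripper": 0, "delta_pos": [0, 0, 0], "dr": [0, 0, 0]},
  {"gripper": 0, "delta_pos": [0, 0, 0], "dr": [0, 0, 0]},
])

```text
t: 25.58
ee_pos: [636.6, -43.6, 187.3]
orientation: [2.125, 0.196, -2.124]
ft_force: [-0.4, 0.3, 5.2]
width: 15.8
```

```bash
cat > m7.py <<'E'
from h import *
w=grab('wrist');P=pts(w);z=P[...,2];ok=w['range_z']>0
T=(P-[618.3,63,0])@Rdown(10.6,-1);f,l=-T[...,2],T[...,1]
for nm,m in dict(head=ok&(abs(z-137)<2.5)&(f>5)&(f<100)&(l>50)&(l<160),arm=ok&(z>150)&(z<175)&(f>20)&(f<75)&(l>60)&(l<150),carr=ok&(abs(z-168)<2.5)&(abs(f)<35)&(l>60)&(l<150)).items():
    q=np.percentile(l[m],[1,99]);print(nm,q.round(1),q.mean().round(2))
# ridge tips peeking out beyond the arm
m=ok&(z>138.2)&(z<145)&(f>56)&(f<66)&(l>92)&(l<122);print('ridge l',m.sum(),l[m].mean() if m.sum() else 0)
E
python3 st.py; python3 m7.py
```

```text
slid 107.81 Fy -0.35
t 25.5833 pos [636.6 -43.6 187.3] F [-0.4  0.3  5.2] w 15.8 | d(cm) [-0.01 -0.28 -0.01] dr [-0.001 -0.    -0.   ] q6 1.3
head [ 71.8 143.1] 107.43
arm [ 95.5 118.9] 107.17
carr [ 85.7 128.6] 107.14
ridge l 118 107.59311279447131
```

>>> apply_moves([
  {"gripper": 0, "delta_pos": [0, 0.03, 0], "dr": [0, 0, 0]},
  {"gripper": 0, "delta_pos": [0, 0, 0], "dr": [0, 0, 0]},
  {"gripper": 0, "delta_pos": [0, 0, 0], "dr": [0, 0, 0]},
  {"gripper": 0, "delta_pos": [0, 0, 0], "dr": [0, 0, 0]},
  {"gripper": 0, "delta_pos": [0, 0, 0], "dr": [0, 0, 0]},
])

```text
t: 26.05
ee_pos: [636.6, -43.7, 187.4]
orientation: [2.125, 0.196, -2.124]
ft_force: [-0.9, 0.5, 4.2]
width: 16.0
```

```bash
python3 st.py; python3 m7.py
python3 - <<'E'
from h import *
a=grab('scene')['img'];b=grab('side')['img'];save(np.hstack([cv2.resize(x,(400,300)) for x in(a,b)]),'fin.png')
d=dict(np.load('last_side.npz'));P=pts(d);z=P[...,2]
m=(d['range_z']>0)&(z>25)&(z<46)&(P[...,0]>330)&(P[...,0]<540)&(P[...,1]<-230)&(P[...,1]>-430)
print('thermo',cv2.minAreaRect(np.ascontiguousarray(P[m][:,:2],np.float32)),np.median(z[m]))
E
```

```text
slid 107.96 Fy -0.61
t 26.05 pos [636.6 -43.7 187.4] F [-0.9  0.5  4.2] w 16.0 | d(cm) [-0.   -0.29 -0.  ] dr [-0.001 -0.    -0.   ] q6 1.3
head [ 71.8 143.1] 107.44
arm [ 95.6 119. ] 107.33
carr [ 85.9 128.7] 107.31
ridge l 133 107.17930614698466
thermo ((435.131591796875, -326.6407165527344), (149.3955535888672, 42.70649719238281), 12.03433895111084) 35.213799088040034
```

View pics/fin.png

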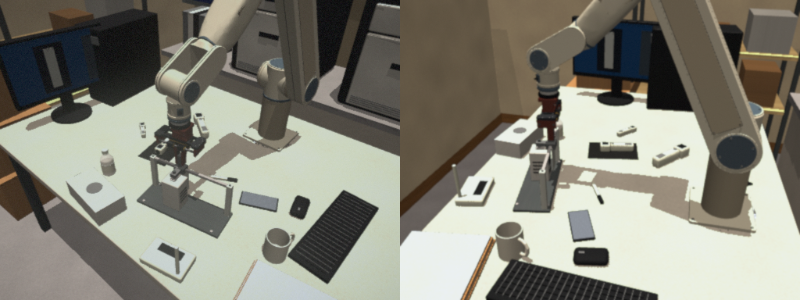

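The shutter is centred on the notch to about 0.1 mm with almost no push force left. The thermometer lies on its mat and the other things look untouched, so I hand in.

```bash
python3 -c "
from workcell import ctrl
print(ctrl.close_job())"
```

```text
the job is handed in; nothing more can be done
None
```

The thermometer check and the shutter move were both carried out in order, and the job was handed in at about 26 s of the 64 s allowed; no verdict was reported.

- **Thermometer:** I used the wand on the mat, which measured about 150 mm against 119 and 200 mm for the look-alikes. I held it level for about 2.5 s with its nose about 50 mm in front of the disc and within about 1–2 mm of the disc's centre. I set it down until light contact was felt (5–9 N) and released it. It measured at (435, -333) mm, top at 37.4 mm, lying on the mat.
- **Shutter:** I gripped the tab at its 16 mm width and slid it about 108 mm. Force peaked at about 12 N over the first ridge, then fell away. At the end the carriage was centred on the head to about 0.1 mm in the wrist depth image. About 0.6 N of sideways force remained, and the tab was still held.
- **Checks that disagreed:**
  - I did not see a distinct pull into the notch, only the force falling from 12 N to near zero. The final position therefore rests on the camera centring and the force fall-off.
  - My estimates of the distance to the notch differed by about 2 mm, so I crept the last part using the wrist view.
  - The fixed side camera places the wand a few millimetres differently from the wrist camera.
- **Other things:** In the last pictures the other things on the desk looked unmoved; I did not measure them individually.

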